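Ready the broad paddle over the vase

ROBOT

A 7-joint arm with a two-finger parallel gripper is mounted at the origin on the work surface. World frame = base frame: x ahead of the robot, y to its left, z up, the work surface at z = 0. Lengths are in m, angles in rad, forces in N, time in s.
With the tool pointing down it reaches from about 0.4 to 0.875 m from the base axis. Payload 19.3 kg.
Tool frame: the origin (TCP) lies midway between the tips of the shut fingers; the grasp point (between the pads) lies 19 mm behind it (bot.tcp_to_grasp is the distance from the TCP to the grasp point, in m); z points along the fingers, y is the direction in which the jaws open and shut (so a half turn about z gives the same grasp; the last joint's range is limited). The gripper opens to 85 mm and grips with 20 to 120 N. Pads are 22 mm wide; open, the fingers measure 114 mm over their backs; the gripper's body (76 mm by 85 mm) begins 54 mm behind the grasp point. The pads swing forward as they close: fully open they stand 13 mm farther back than shut.
Start: joints at [1.128, 0.521, -0.036, 1.599, 0.021, 1.021, -0.113], TCP at [0.228, -0.582, 0.198] pointing down, gripper open.
Joint ranges: [-2.91, 2.91], [-0.3, 2.13], [-1.5, 1.42], [0.17, 2.43], [-1.26, 4.41], [0.16, 1.93], [-2.52, 2.52]. Speed limits (rad/s): [1.89, 1.89, 2.39, 2.39, 3.01, 3.01, 3.01].

INTERFACE

Orientations are given as [roll, pitch, yaw] about the fixed x, y, z axes, in that order (R = Rz(yaw) Ry(pitch) Rx(roll)).
In Python, from workcell import bot gives the robot as it stands. The module is installed in compiled form; this text tells all that it offers.
- The arm moves only by the tool drive_tool, never from a script. Its argument "series" is a list of rows, each a list of 5 numbers: the opening in per cent of the stroke, from 0 (shut) to 100 (fully open), then the shift along the world's x, y, z in m, then the turn about the world's z in rad. A call has 1 to 12 rows; each row shifts and turns the pose as measured when the row begins; what a row does not reach is not made up. A row lasts 1/10 s, in which the tool goes at most 50 mm and 8.59 degrees, less where a joint would pass 70% of its speed; a pose out of reach is approached as far as the arm can. A call with a gripper value outside its range is refused whole. The fingers move at their own pace and stop on an object; "newtons" is the grip in N (left out, the last holds). Time passes only in rows, so rows that do not move let the fingers close. It gives the time, the measured TCP pose, the force and the opening at its end, in the units of the state.
- bot.observe(): the state, without advancing time (a new reading comes with each control period).
- bot.grab_frame(name): name is "scene" or "top" or "wrist"; returns the picture (420x560x3 uint8, red, green, blue); there is no depth.
- bot.camera_info(name): a dict with "fx", "fy", "cx", "cy" (pixels), "cam_to_world" (4x4, takes a point from camera to world coordinates). Camera axes: x right, y down, z forward; pixel columns grow to the right and rows downward; lengths in m; the calibration is good to about 2 mm. A picture is of the moment at which its call begins: read the wrist's pose just before it. camera_info takes no time and is no camera call; for the wrist camera it gives the pose at the moment of the call.
- bot.job_done(): hands the job in, once; it reports no verdict.
Trained networks look in the newest picture that a camera, given by its name, has taken for a name from the list of things; names that differ only in an ending like _2 or _b are one class to them, and where a whole thing is asked for, a point or a joint stands for the part that bears it (a point fixed in the world has none). Each returns a list of dicts, best first, with "conf" (0 to 1); they miss things now and then, are a little off and sometimes report something else, mostly with a low value. They report only what shows in the picture. A call takes as long as a camera call. They do not tell look-alikes from the thing itself.
- bot.masks_of(camera, target): "mask" (420x560 bool, what is visible of it) and "point" ([column, row] in pixels, amid what is visible of it).
The state is a dict: "clock": time; "qpos": joint angles; "qd": joint speeds; "joint_efforts": joint torques, N m; "position": TCP position; "tool_rot": TCP orientation; "force": force on the tool from outside, world axes, zero at the start; "moment": the same for the moment, N m; "grip_width": finger opening in m.
Only numpy, scipy, OpenCV 4.12 (cv2) and the standard library are available. Lean on these libraries where they do the work, as an engineer would, in place of code of your own. Each camera call takes 0.05 s, during which the arm holds its last target.

TASK

Draw the broad wooden paddle out of the leaning rack, turn it level with its blade lying flat, and hold it raised with the blade centred over the mouth of the vase, about 50 mm above the rim, ready for the glassblower to press the rim true. Finish while still holding it there, still and clear of everything; do not touch the vase with the paddle, and leave the vase, the narrow paddle and the other things on the bench where they are.

Things in the scene. Friction and masses are not known exactly. Their poses are not given: they have to be found in the camera images.
- broad_paddle: The paddle to use: plain wood, 0.16 kg, broad blade 110 long x 96 wide x 12 mm thick. Origin at the blade's centre, mid thickness; x towards the handle's end, y across the blade, z normal to its face (both faces alike). Starts in a rack pocket, handle up, sloping 45 deg: x points up and along the rack's +x (away from the robot), y is level, z points up and back to the robot.
- broad_handle (a point): Point on the axis of the broad paddle's handle, a good place to grip, 100 mm from the blade's centre along the paddle's x. The handle is a straight bar, 24 mm wide (y) x 18 mm thick (z), from 55 to 225 mm from the blade's centre (the first 13 mm a shoulder 36 mm wide). All of it is free of the rack.
- narrow_paddle: The other paddle, to stay in its pocket: same wood, handle, blade length, thickness and axes, but the blade is only 52 mm wide; 0.12 kg.
- rack: Fixed sheet-steel rack, base 120 (x) x 260 mm (y), 72 mm high, origin under it at bench height. Two equal pockets side by side at y = +70 and -70 mm (either may hold the broad paddle), each a flat sleeve open at its upper end, sloping up 45 deg to the rack's +x. A seated blade has its centre at x = 0, z = 62 mm, and stands on the pocket's stop.
- pocket_left (a point): Middle of the mouth of the rack's +y pocket, 8 mm short of a seated blade's centre. Both pockets: inside 102 mm wide and 15 mm thick, covering the lower 47 mm of a seated blade (the sheet under it goes on to 20 mm past the blade's centre); a blade must be drawn about 60 mm straight along its own x axis to come free.
- pocket_right (a point): The same point of the rack's -y pocket.
- vase: Open green glass vase, 120 mm tall, 82 mm at its widest (40 mm up) and 64 mm across the rim, 0.3 kg, standing loose in the middle of the turntable. Origin at the centre of its underside, z up.
- vase_mouth (a point): Centre of the vase's mouth at rim height, 120 mm above the vase's underside and 146 mm above the bench.
- turntable: Fixed round steel turntable under the vase, 130 mm across, 26 mm high; it does not turn. Origin at the centre of its underside.
- jar: Bystander: closed amber glass jar with a steel lid, 64 mm across, 85 mm tall. Origin at the centre of its underside.
- paperweight: Bystander: clear glass paperweight, domed, 72 mm across, 50 mm tall. Origin at the centre of its underside.
- jacks: Bystander: steel glassworking jacks (large sprung tweezers) lying flat, 245 mm long, 40 mm wide, 8 mm high. Origin on the bench near its middle, x along it towards the blade tips.
Not all that is in view belongs to the job. Several things have the shape of the vase; the one meant has the colours described above.

How it is judged:
By the outcome, as a careful person would: the job done as asked, in the order asked, and still so for the second after the job is handed in, while the arm keeps its last pose, push and grip.
It also fails if it takes over 58 s, if anything falls off the work surface, if the arm or the gripper's body presses on something with over 40 N, if the wrist force passes 120 N, or if a joint passes its speed limit or range.

## Working session

There is one attempt and no reset: what is moved stays moved. The work goes in short steps, Python scripts to look and compute and a tool call to move; the robot and the scene stay as the last step left them, time stands still between calls to the robot, and variables do not carry over. Pictures are saved under pics/ and viewed, and the job is handed in when it is done.

Besides the shell and the picture viewer there is one more tool, called after "Emit:" by a JSON object that holds its "op" and its "data". drive_tool: Moves the arm, as the interface text tells. Its arguments: {"type":"object","properties":{"series":{"type":"array","items":{"type":"array","items":{"type":"number"}}},"newtons":{"type":"number"}},"required":["series"]}

```bash
mkdir -p pics
cat > h.py <<'E'
from workcell import bot
import numpy as np, cv2
def save(name,img): cv2.imwrite('pics/'+name,cv2.cvtColor(img,cv2.COLOR_RGB2BGR))
def ray(cam,px):
    c=bot.camera_info(cam);T=np.array(c['cam_to_world'])
    d=T[:3,:3]@np.array([(px[0]-c['cx'])/c['fx'],(px[1]-c['cy'])/c['fy'],1]);return T[:3,3],d
def atz(cam,px,z):
    o,d=ray(cam,px);return o+d*(z-o[2])/d[2]
def proj(cam,p):
    c=bot.camera_info(cam);T=np.array(c['cam_to_world'])
    q=T[:3,:3].T@(np.asarray(p)-T[:3,3]);return np.array([c['fx']*q[0]/q[2]+c['cx'],c['fy']*q[1]/q[2]+c['cy']])
def tri(cams,pxs):
    A=np.zeros((3,3));b=np.zeros(3)
    for c,p in zip(cams,pxs):
        o,d=ray(c,p);d=d/np.linalg.norm(d);M=np.eye(3)-np.outer(d,d);A+=M;b+=M@o
    return np.linalg.solve(A,b)
E
python3 - <<'E'
from h import *
np.set_printoptions(precision=3,suppress=True)
for c in ['scene','top']:
    save(c+'0.png',bot.grab_frame(c))
    print(c,np.array(bot.camera_info(c)['cam_to_world']),bot.camera_info(c)['fx'])
    for t in ['broad_paddle','narrow_paddle','rack','vase','turntable','jar','paperweight','jacks']:
        for d in bot.masks_of(c,t): print(t,round(d['conf'],2),np.round(d['point']),d['mask'].sum())
print(bot.observe()['clock'])
E
```

```text
scene [[-0.2    0.577 -0.792  1.424]
 [ 0.98   0.113 -0.165  0.199]
 [-0.006 -0.809 -0.588  0.716]
 [ 0.     0.     0.     1.   ]] 404.4555371159089
broad_paddle 0.64 [210. 191.] 448
narrow_paddle 0.97 [162. 182.] 410
rack 0.84 [208. 210.] 2419
rack 0.73 [213. 192.] 508
vase 0.85 [413. 219.] 1195
vase 0.7 [312. 197.] 700
vase 0.67 [300. 226.] 1240
vase 0.64 [362. 210.] 1113
turntable 0.71 [361. 233.] 733
jar 0.7 [203. 266.] 1004
paperweight 0.87 [279. 280.] 678
jacks 0.74 [375. 289.] 772
top [[ 0.021 -0.981  0.194  0.397]
 [-0.999 -0.026 -0.025  0.057]
 [ 0.029 -0.193 -0.981  1.259]
 [ 0.     0.     0.     1.   ]] 499.1566154776371
broad_paddle 0.91 [352. 250.] 1679
narrow_paddle 0.73 [410. 237.] 1250
rack 0.65 [371. 274.] 3452
vase 0.91 [250. 226.] 864
vase 0.91 [124. 264.] 1080
vase 0.68 [242. 272.] 815
vase 0.55 [185. 258.] 1004
vase 0.21 [350. 246.] 1731
turntable 0.59 [199. 265.] 1106
jar 0.8 [332. 161.] 628
jar 0.58 [349. 246.] 1750
paperweight 0.96 [260. 163.] 586
jacks 0.98 [171. 183.] 895
0.9
```

```bash
ls pics
```

```text
scene0.png
top0.png
```

View pics/scene0.png

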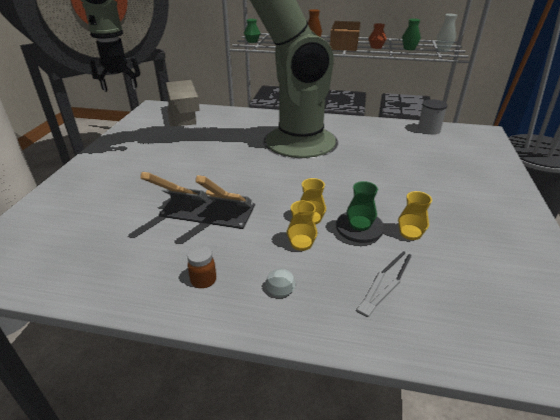

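View pics/top0.png

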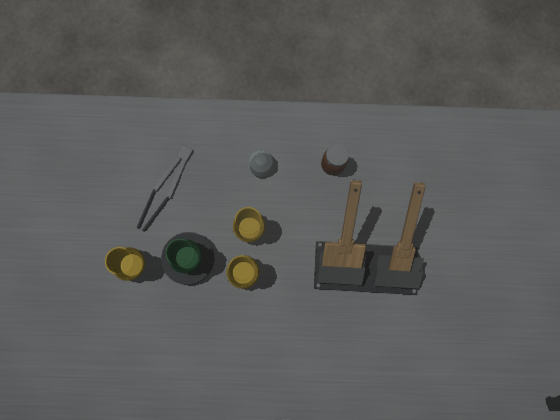

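In the scene view the green vase stands on the turntable at (362,205); the three yellow look-alikes are at (312,200), (302,226) and (414,215). In the top view green is at (187,257), yellow at (125,264), (249,227) and (243,272). The green one on the turntable fits the description. The broad paddle is the left one in the top view, at (345,250), in the +y pocket; the narrow one is at (405,255). I'll confirm both in an enlarged crop.

Run:
```python
import cv2,numpy as np
a=cv2.imread('pics/top0.png');s=cv2.imread('pics/scene0.png')
A=cv2.resize(a[170:300,290:440],(460,400),interpolation=cv2.INTER_CUBIC)
A=np.clip(A.astype(float)*1.8,0,255).astype(np.uint8)
B=cv2.resize(a[225:295,100:280],(460,180),interpolation=cv2.INTER_CUBIC)
B=np.clip(B.astype(float)*1.8,0,255).astype(np.uint8)
C=cv2.resize(s[165:260,130:440],(800,245),interpolation=cv2.INTER_CUBIC)
o=np.zeros((600,800,3),np.uint8);o[:345,:397]=cv2.resize(A,(397,345));o[:157,400:]=cv2.resize(B,(400,157));o[350:595]=C
cv2.imwrite('pics/crop0.png',o)
```

```text
(no output)
```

View pics/crop0.png

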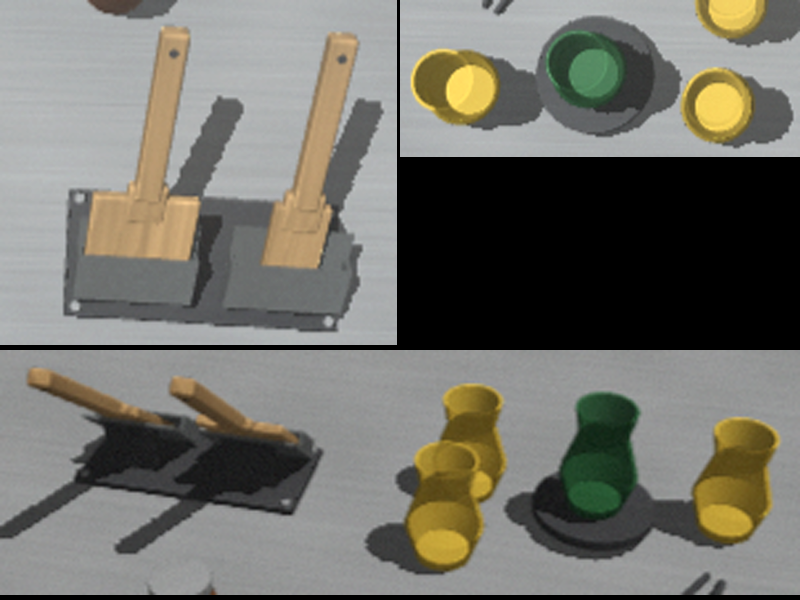

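Run:
```python
from h import *
from scipy.optimize import least_squares
np.set_printoptions(precision=3,suppress=True)
# coarse positions
T,S='top','scene'
for n,t,s,in [('jar',(334,160),(202,268)),('pw',(261,165),(280,283))]:
    print(n,atz(T,t,.04),atz(S,s,.04))
for p in [(127,264),(185,257),(249,226),(243,272)]: print('vase top',atz(T,p,.09))
for n,p in [('jacks',(186,150)),('jacks',(141,226)),('tt',(190,259))]: print(n,atz(T,p,.01))
# rack fit from base corners in top: near z=0
for p in [(315,241),(315,290),(418,293),(422,250)]: print('rack corner',atz(T,p,0))
print(tri([T,S],[(355,183),(200,179)]),tri([T,S],[(418,185),(146,175)]))
```

```text
jar [ 0.778 -0.118  0.04 ] [ 0.782 -0.115  0.04 ]
pw [0.76  0.068 0.04 ] [0.794 0.076 0.04 ]
vase top [0.497 0.371 0.09 ]
vase top [0.517 0.239 0.09 ]
vase top [0.594 0.092 0.09 ]
vase top [0.485 0.102 0.09 ]
jacks [0.803 0.264 0.01 ]
jacks [0.6   0.366 0.01 ]
tt [0.52  0.238 0.01 ]
rack corner [ 0.575 -0.075  0.   ]
rack corner [ 0.451 -0.076  0.   ]
rack corner [ 0.449 -0.335  0.   ]
rack corner [ 0.558 -0.349  0.   ]
[ 0.672 -0.138  0.217] [ 0.673 -0.276  0.213]
```

```bash
cat > fit.py <<'E'
from h import *
from scipy.optimize import least_squares
np.set_printoptions(precision=4,suppress=True)
T,S='top','scene'
c=2**-.5
def rackpt(q,p): # rack frame->world
    x,y,a=q[:3];R=np.array([[np.cos(a),-np.sin(a),0],[np.sin(a),np.cos(a),0],[0,0,1]]);return R@np.array(p)+[x,y,0]
def pad(q,p,y0=.07): # paddle frame
    return rackpt(q,[c*(p[0]-p[2]),y0+p[1],.062+c*(p[0]+p[2])])
A=lambda x,y:(290+x/2.647,170+y/2.654)
C=lambda x,y:(130+x/2.581,165+(y-350)/2.579)
obs=[(T,A(160,27),lambda q:pad(q,[.225,.012,.009])),(T,A(189,31),lambda q:pad(q,[.225,-.012,.009])),
(T,A(92,193),lambda q:pad(q,[.055,.048,.006])),(T,A(200,199),lambda q:pad(q,[.055,-.048,.006])),
(T,A(328,33),lambda q:pad(q,[.225,.012,.009],-.07)),(T,A(357,36),lambda q:pad(q,[.225,-.012,.009],-.07)),
(T,A(63,315),lambda q:rackpt(q,[-.06,.13,0])),(T,A(337,330),lambda q:rackpt(q,[-.06,-.13,0])),(T,A(70,190),lambda q:rackpt(q,[.06,.13,0])),
(S,C(293,513),lambda q:rackpt(q,[.06,.13,0])),(S,C(322,450),lambda q:rackpt(q,[-.06,.13,0]))]
f=lambda q:np.concatenate([proj(cam,g(q))-px for cam,px,g in obs])
r=least_squares(f,[.5,-.2,0],loss='soft_l1')
if __name__=='__main__':
    print(r.x);print(f(r.x).reshape(-1,2))
    q=r.x
    print('centre',pad(q,[0,0,0]),'handle100',pad(q,[.1,0,0]),'150',pad(q,[.15,0,0]),'end',pad(q,[.225,0,0]))
    # vase: mouth ellipse from green mask
    for cam in (T,S):
        bot.grab_frame(cam)
        for d in bot.masks_of(cam,'turntable')[:1]: print(cam,d['point'])
    o=bot.observe();print(o['clock'],o['position'],o['tool_rot'],o['grip_width'],o['force'])
    # turntable circle fit by rim projection top
    im=cv2.imread('pics/top0.png');hsv=cv2.cvtColor(im,cv2.COLOR_BGR2HSV)
    g=((hsv[...,0]>50)&(hsv[...,0]<90)&(hsv[...,1]>90)).astype(np.uint8)
    n,l,st,ce=cv2.connectedComponentsWithStats(g);i=1+np.argmax(st[1:,4]);print(st[i],ce[i])
    im=cv2.imread('pics/scene0.png');hsv=cv2.cvtColor(im,cv2.COLOR_BGR2HSV)
    g2=((hsv[...,0]>50)&(hsv[...,0]<90)&(hsv[...,1]>90)).astype(np.uint8)
    g2[:150]=0;g2[:,:330]=0;g2[:,400:]=0
    n,l2,st2,ce2=cv2.connectedComponentsWithStats(g2);j=1+np.argmax(st2[1:,4]);print(st2[j],ce2[j])
    # silhouette fit of vase via bounding boxes
    ph=np.linspace(0,2*np.pi,60);prof=[(0,.03),(.02,.038),(.04,.041),(.06,.039),(.09,.03),(.105,.029),(.12,.032)]
    def bb(cam,v):
        P=np.array([proj(cam,[v[0]+rr*np.cos(t),v[1]+rr*np.sin(t),.026+z]) for z,rr in prof for t in ph]);return np.r_[P.min(0),P.max(0)]
    s1=st[i];s2=st2[j]
    def g(v):
        b1=bb(T,v)-[s1[0],s1[1],s1[0]+s1[2],s1[1]+s1[3]];b2=bb(S,v)-[s2[0],s2[1],s2[0]+s2[2],s2[1]+s2[3]];return np.r_[b1,b2]
    rv=least_squares(g,[.517,.239],loss='soft_l1');print('vase',rv.x,rv.fun)
E
python3 fit.py
```

```text
[ 0.5184 -0.2043 -0.0102]
[[-1.1841  1.6917]
 [-0.9906  0.6037]
 [-0.012   0.8358]
 [ 0.0923 -0.0043]
 [ 0.2252  1.8701]
 [ 0.3525  1.1564]
 [ 0.4909 -2.2262]
 [ 0.0316 -4.5028]
 [-1.3909 -2.598 ]
 [-1.5836  1.9225]
 [-1.9197  1.9557]]
centre [ 0.5191 -0.1344  0.062 ] handle100 [ 0.5898 -0.1351  0.1327] 150 [ 0.6252 -0.1354  0.1681] end [ 0.6782 -0.136   0.2211]
top [195.3, 265.6]
scene [356.0, 231.4]
1.1 [ 0.2276 -0.5821  0.198 ] [-3.1416  0.      0.3728] 0.08532547597307384 [ 0.0166  0.2201 -0.1135]
[166 240  35  33 599] [186.0818 258.0384]
[ 347  182   30   49 1089] [362.3278 206.1947]Traceback (most recent call last):
  File "fit.py", line 43, in <module>
    rv=least_squares(g,[.517,.239],loss='soft_l1');print('vase',rv.x,rv.fun)
    return func(*args, **kwargs)
    result = trf(vector_fun.fun, vector_fun.jac, x0, f0, J0, lb, ub, ftol, xtol,
                 gtol, max_nfev, x_scale, loss_function, tr_solver,
                 tr_options.copy(), verbose, callback=callback_wrapped)
    return trf_no_bounds(
        fun, jac, x0, f0, J0, ftol, xtol, gtol, max_nfev, x_scale,
        
[... 297 characters left out ...]
~~~^^^
    return self.f(x, *self.args, **self.kwargs)
           ~~~~~~^^^^^^^^^^^^^^^^^^^^^^^^^^^^^^
  File "fit.py", line 42, in g
    b1=bb(T,v)-[s1[0],s1[1],s1[0]+s1[2],s1[1]+s1[3]];b2=bb(S,v)-[s2[0],s2[1],s2[0]+s2[2],s2[1]+s2[3]];return np.r_[b1,b2]
                                                        ~~^^^^^
  File "fit.py", line 39, in bb
    P=np.array([proj(cam,[v[0]+rr*np.cos(t),v[1]+rr*np.sin(t),.026+z]) for z,rr in prof for t in ph]);return np.r_[P.min(0),P.max(0)]
                ~~~~^^^^^^^^^^^^^^^^^^^^^^^^^^^^^^^^^^^^^^^^^^^^^^^^^^
  File "h.py", line 10, in proj
    c=bot.camera_info(cam);T=np.array(c['cam_to_world'])
ValueError: time passes only in moves, steps and waits
```

```bash
python3 - <<'E'
s=open('h.py').read()
s=s.replace("def save","_ci={}\ndef ci(cam):\n    if cam=='wrist': return bot.camera_info(cam)\n    if cam not in _ci: _ci[cam]=bot.camera_info(cam)\n    return _ci[cam]\ndef save",1)
h,t=s.split("def save",1);s=h+"def save"+t.replace("bot.camera_info(cam)","ci(cam)")
open('h.py','w').write(s)
f=open('fit.py').read();f=f.replace("    for cam in (T,S):\n        bot.grab_frame(cam)\n        for d in bot.masks_of(cam,'turntable')[:1]: print(cam,d['point'])\n","")
open('fit.py','w').write(f)
E
python3 fit.py | tail -4
```

```text
1.1 [ 0.2276 -0.5821  0.198 ] [-3.1416  0.      0.3728] 0.08532547597307384 [ 0.0166  0.2201 -0.1135]
[166 240  35  33 599] [186.0818 258.0384]
[ 347  182   30   49 1089] [362.3278 206.1947]
vase [0.5212 0.2445] [-1.8467 -2.0186  0.3604  0.3806 -1.4538 -1.4943  0.2428 -0.3823]
```

Emit:
{"op": "drive_tool", "data": {"series": [[100, 0, 0, 0.05, 0], [100, 0, 0, 0.05, -0.1], [100, 0, 0, 0.05, -0.1], [100, 0.02, 0.02, 0.03, -0.1], [100, 0.03, 0.037, 0, -0.08], [100, 0.03, 0.037, 0, 0], [100, 0.03, 0.037, 0, 0], [100, 0.03, 0.037, 0, 0], [100, 0.03, 0.037, 0, 0], [100, 0.03, 0.037, 0, 0], [100, 0.03, 0.037, 0, 0], [100, 0.03, 0.037, 0, 0]], "newtons": 60}}

```text
clock: 2.3
position: [0.4887, -0.2557, 0.3849]
tool_rot: [3.141, -0.006, -0.035]
force: [1.4, -0.4, 0.4]
grip_width: 0.0851
```

Emit:
{"op": "drive_tool", "data": {"series": [[100, 0.03, 0.04, 0, 0.03], [100, 0.03, 0.04, 0, 0], [100, 0.03, 0.04, 0, 0], [100, 0, 0, 0, 0]]}}

```text
clock: 2.7
position: [0.5806, -0.1286, 0.3849]
tool_rot: [-3.14, -0.007, 0.003]
force: [-1.4, -0.3, -1.5]
grip_width: 0.0853
```

Run:
```python
from h import *
o=bot.observe();print(o['clock'],np.round(o['position'],4),np.round(o['tool_rot'],3))
c=bot.camera_info('wrist');print(np.round(c['cam_to_world'],3),c['fx'])
save('wrist1.png',bot.grab_frame('wrist'))
```

```text
2.7 [ 0.5806 -0.1286  0.3849] [-3.14e+00 -7.00e-03  3.00e-03]
[[ 0.002 -0.96  -0.279  0.651]
 [-1.    -0.003  0.002 -0.128]
 [-0.003  0.279 -0.96   0.561]
 [ 0.     0.     0.     1.   ]] 378.6454616460101
```

View pics/wrist1.png

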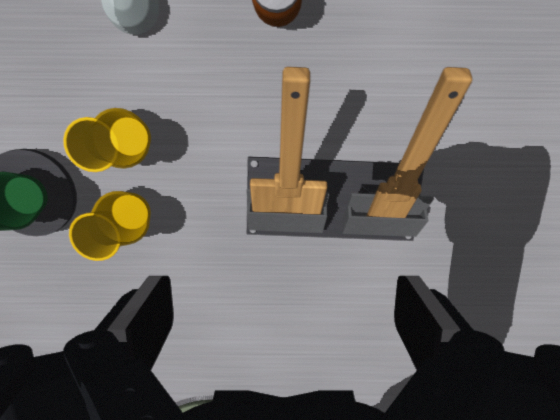

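Run:
```python
import cv2
a=cv2.imread('pics/wrist1.png')
cv2.imwrite('pics/w1c.png',cv2.resize(a[55:250,235:435],(615,600),interpolation=cv2.INTER_CUBIC))
```

```text
(no output)
```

View pics/w1c.png

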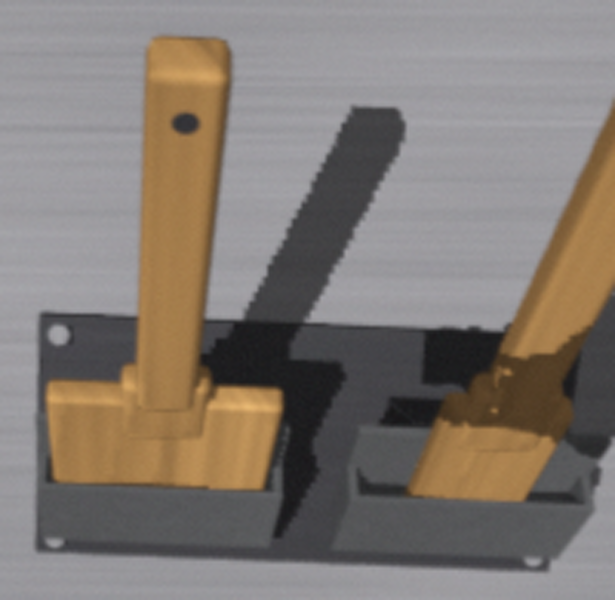

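```bash
cat > fit2.py <<'E'
from fit import rackpt,pad
from h import *
from scipy.optimize import least_squares
np.set_printoptions(precision=4,suppress=True)
ci0=bot.camera_info('wrist')
import h; h.ci=lambda cam:ci0
A=lambda x,y:np.array((235+x/3.075,55+y/3.077))
obs=[(A(148,83),lambda q:pad(q,[.225,.012,.009],.07+q[3])),(A(230,83),lambda q:pad(q,[.225,-.012,.009],.07+q[3])),
(A(148,38),lambda q:pad(q,[.225,.012,-.009],.07+q[3])),(A(230,40),lambda q:pad(q,[.225,-.012,-.009],.07+q[3])),
(A(48,405),lambda q:pad(q,[.055,.048,.006],.07+q[3])),(A(282,407),lambda q:pad(q,[.055,-.048,.006],.07+q[3])),
(A(48,383),lambda q:pad(q,[.055,.048,-.006],.07+q[3])),(A(282,388),lambda q:pad(q,[.055,-.048,-.006],.07+q[3])),
(A(40,313),lambda q:rackpt(q,[.06,.13,0])),(A(37,550),lambda q:rackpt(q,[-.06,.13,0])),(A(548,570),lambda q:rackpt(q,[-.06,-.13,0]))]
f=lambda q:np.concatenate([proj('wrist',g(q))-px for px,g in obs])
r=least_squares(f,[.5,-.2,0,0],loss='soft_l1')
print(r.x);print(f(r.x).reshape(-1,2))
q=r.x
for s in (0,.1,.15,.225): print(s,pad(q,[s,0,0],.07+q[3]))
E
python3 fit2.py
```

```text
[ 0.5098 -0.2062 -0.0365  0.0002]
[[-1.3423  0.0526]
 [ 0.7061  1.1361]
 [-0.7456 -0.2525]
 [ 0.5361  0.1614]
 [-0.8164  0.3373]
 [ 0.9329  2.4404]
 [-0.1508 -0.6468]
 [ 0.6454  0.4615]
 [ 0.1666 -2.2481]
 [ 0.3848 -2.5878]
 [-0.4855 -3.4047]]
0 [ 0.5124 -0.136   0.062 ]
0.1 [ 0.583  -0.1386  0.1327]
0.15 [ 0.6184 -0.1399  0.1681]
0.225 [ 0.6714 -0.1418  0.2211]
```

Emit:
{"op": "drive_tool", "data": {"series": [[100, 0.001, -0.009, -0.02, -0.04], [100, 0, 0, -0.05, 0], [100, 0, 0, -0.05, 0], [100, 0, 0, -0.04, 0], [100, 0, 0, -0.03, 0], [100, 0, 0, 0, 0]]}}

```text
clock: 3.35
position: [0.5776, -0.1459, 0.1908]
tool_rot: [3.139, -0.01, -0.046]
force: [0.5, -0.2, 0.3]
grip_width: 0.0854
```

Run:
```python
from h import *
o=bot.observe();print(o['clock'],np.round(o['position'],4),np.round(o['tool_rot'],3))
save('wrist2.png',bot.grab_frame('wrist'))
```

```text
3.35 [ 0.5776 -0.1459  0.1908] [ 3.139 -0.01  -0.046]
```

View pics/wrist2.png

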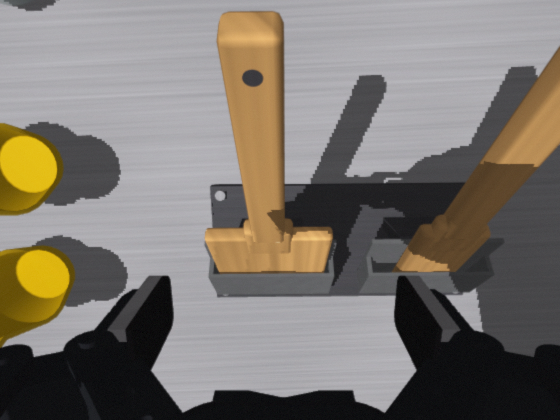

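Emit:
{"op": "drive_tool", "data": {"series": [[100, 0.005, 0.009, -0.02, 0.01], [100, 0, 0, -0.025, 0], [100, 0, 0, -0.015, 0], [100, 0, 0, 0, 0]]}}

```text
clock: 3.8
position: [0.5877, -0.1399, 0.1399]
tool_rot: [3.136, -0.024, -0.039]
force: [0.5, 0.4, 0.5]
grip_width: 0.0856
```

Run:
```python
from h import *
o=bot.observe();print(o['clock'],np.round(o['position'],4),np.round(o['tool_rot'],3))
save('wrist3.png',bot.grab_frame('wrist'))
im=bot.grab_frame('scene');save('scene3.png',cv2.resize(im[90:290,100:380],(800,571)))
```

```text
3.8 [ 0.5877 -0.1399  0.1399] [ 3.136 -0.024 -0.039]
```

View pics/wrist3.png

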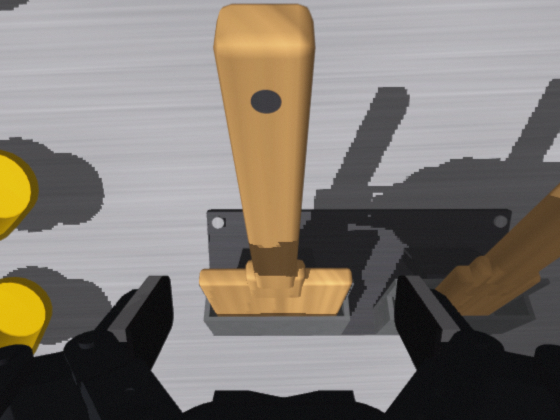

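View pics/scene3.png

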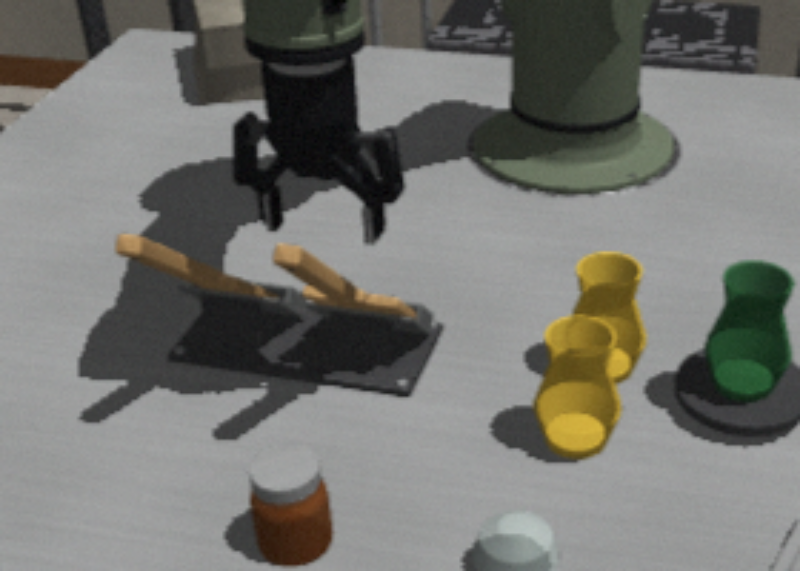

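Run:
```python
from h import *
k=800/280
for n,p in [('tcp',(.5877,-.14,.14)),('tip',(.5877,-.14,.153)),('h100',(.583,-.1386,.1327)),('end',(.6714,-.1418,.2211)),('bl',(.5124+.0389,-.136,.062+.0389))]:
    q=proj('scene',p);print(n,q,(q-[100,90])*k)
o=bot.observe();print(o['position'],bot.tcp_to_grasp)
c=bot.camera_info('wrist');print(np.round(c['cam_to_world'],3))
for p in [(.5877,-.14,.14),(.583,-.1386,.1327),(.6714,-.1418,.2211),(.55,-.136,.10)]: print(proj('wrist',p))
```

```text
tcp [214.11947882 187.34432317] [326.05565376 278.12663762]
tip [213.63943215 183.13678823] [324.68409186 266.10510922]
h100 [215.46554015 188.77188533] [329.90154327 282.20538667]
end [198.53851487 177.28796063] [281.53861393 249.39417324]
bl [221.14239574 192.36352139] [346.1211307  292.46720398]
[ 0.58848129 -0.14007247  0.14136154] 0.0187
[[-0.041 -0.965 -0.261  0.656]
 [-0.999  0.04   0.006 -0.142]
 [ 0.005  0.261 -0.965  0.319]
 [ 0.     0.     0.     1.   ]]
[284.07994989 249.33325862]
[281.67889203 252.87259802]
[279.82042015  40.97899521]
[279.71427929 283.00989884]
```

Run:
```python
from h import *
k=800/280
for w,s in [((165,300),(375,238)),((403,300),(271,227))]:
    sp=np.array(s)/k+[100,90]
    p=tri(['wrist','scene'],[w,sp]);print(p,proj('wrist',p),proj('scene',p),sp)
# gripper width expected
for z in (.14,.153,.17,.185):
    print(z,proj('wrist',(.588,-.14+.0427,z)),proj('wrist',(.588+.011,-.14+.0427,z)))
a=cv2.imread('pics/wrist3.png');cv2.imwrite('pics/w3c.png',cv2.resize(np.clip(a[250:420,80:480].astype(float)*3,0,255).astype(np.uint8),(800,340)))
```

```text
[ 0.58477359 -0.09208111  0.18532184] [162.32121922 302.8497286 ] [230.83178257 173.67531738] [231.25 173.3 ]
[ 0.58271243 -0.18732259  0.18582402] [407.11311714 298.71309919] [195.49722753 169.45400764] [194.85 169.45]
0.14 [199.24160726 252.15441257] [197.05539995 231.36326115]
0.153 [193.44182503 262.24558484] [191.00389012 240.12910691]
0.17 [184.49744996 277.8081053 ] [181.64565666 253.68486958]
0.185 [174.9470891  294.42499414] [171.61889292 268.20902419]
```

View pics/w3c.png

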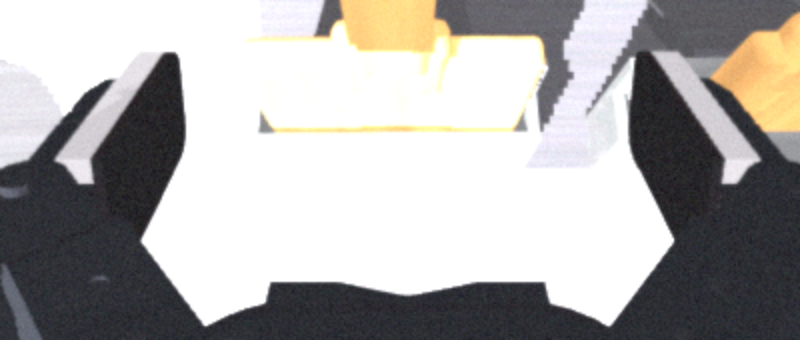

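Emit:
{"op": "drive_tool", "data": {"series": [[100, -0.004, 0.001, -0.018, 0], [40, 0, 0, 0, 0], [0, 0, 0, 0, 0], [0, 0, 0, 0, 0], [0, 0, 0, 0, 0], [0, 0, 0, 0, 0]], "newtons": 20}}

```text
clock: 4.5
position: [0.5882, -0.1404, 0.1307]
tool_rot: [3.134, -0.034, -0.04]
force: [-0.0, -0.3, -0.4]
grip_width: 0.0123
```

Run:
```python
from h import *
o=bot.observe();print(o['clock'],np.round(o['position'],4),np.round(o['tool_rot'],3),o['force'],o['grip_width'])
save('wrist4.png',bot.grab_frame('wrist'))
im=bot.grab_frame('scene');save('scene4.png',cv2.resize(im[90:290,100:380],(800,571)))
```

```text
4.5 [ 0.5882 -0.1404  0.1307] [ 3.134 -0.034 -0.04 ] [-0.00682799 -0.34990672 -0.43202666] 0.012339424804306822
```

View pics/wrist4.png

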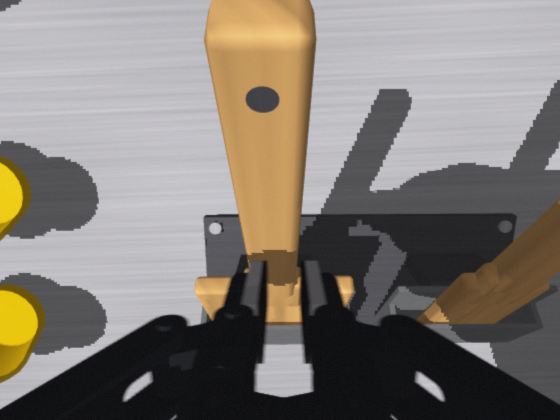

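View pics/scene4.png

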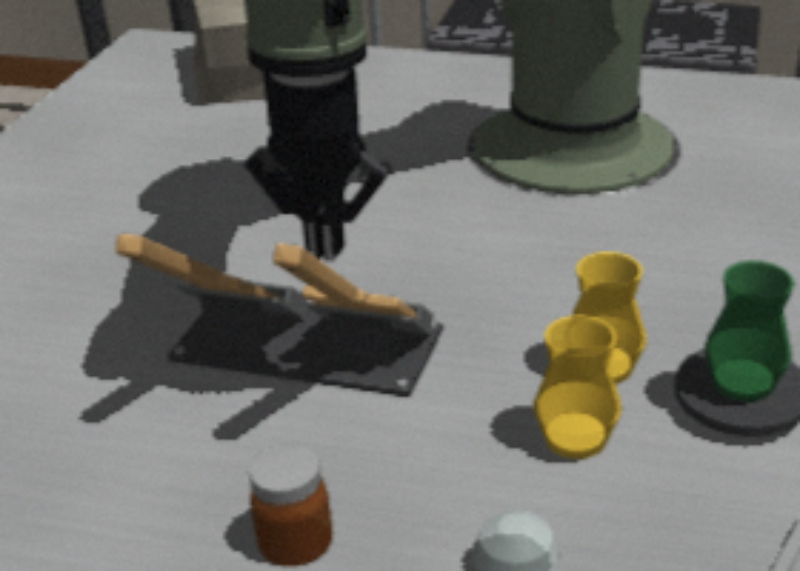

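Run:
```python
from h import *
o=bot.observe()
for k,v in o.items(): print(k,np.round(v,3))
k=800/280
c=ci('wrist')
for w,s in [((284,262),(322,256))]:
    sp=np.array(s)/k+[100,90]
    print(tri(['wrist','scene'],[w,sp]))
```

```text
clock 4.6
qpos [ 0.268  0.552 -0.191  1.747  0.144  0.821 -1.602]
qd [-0.001  0.005  0.001  0.004 -0.001 -0.003 -0.001]
joint_efforts [ 3.2000e-02 -9.1575e+01 -1.4010e+00 -3.2817e+01  4.6000e-02 -1.4700e-01
  9.0000e-03]
position [ 0.588 -0.14   0.13 ]
tool_rot [ 3.134 -0.034 -0.04 ]
force [-0.476  1.564 -0.769]
moment [-0.003  0.127 -0.039]
grip_width 0.0
[ 0.59595694 -0.13934572  0.1684406 ]
```

Emit:
{"op": "drive_tool", "data": {"series": [[80, 0, 0, 0, 0], [80, 0, 0, 0, 0], [80, 0, 0, 0, 0], [80, 0, 0, 0, 0], [80, -0.002, 0, -0.02, 0], [80, 0, 0, 0, 0]]}}

```text
clock: 5.2
position: [0.5861, -0.1404, 0.1102]
tool_rot: [3.134, -0.034, -0.04]
force: [-0.7, 0.3, -0.6]
grip_width: 0.0683
```

Run:
```python
from h import *
o=bot.observe();print(o['clock'],np.round(o['position'],4),np.round(o['tool_rot'],3),o['force'],o['grip_width'])
save('wrist5.png',bot.grab_frame('wrist'))
im=bot.grab_frame('scene');save('scene5.png',cv2.resize(im[90:290,100:380],(800,571)))
```

```text
5.2 [ 0.5861 -0.1404  0.1102] [ 3.134 -0.034 -0.04 ] [-0.71678216  0.30700313 -0.58249817] 0.06832870125804799
```

View pics/scene5.png

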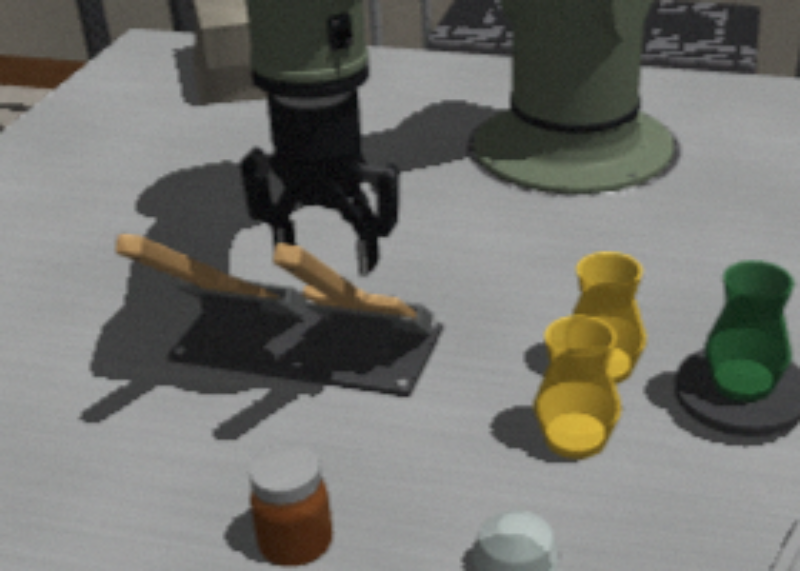

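Emit:
{"op": "drive_tool", "data": {"series": [[70, 0, 0, -0.02, 0], [70, 0, 0, 0, 0]]}}

```text
clock: 5.5
position: [0.5889, -0.1408, 0.094]
tool_rot: [3.133, -0.04, -0.04]
force: [-0.7, 0.0, -0.7]
grip_width: 0.0599
```

Run:
```python
from h import *
o=bot.observe();print(o['clock'],np.round(o['position'],4),np.round(o['tool_rot'],3),o['force'],o['grip_width'])
a=bot.grab_frame('wrist')
im=bot.grab_frame('scene');b=cv2.resize(im[140:220,130:260],(800,492))
save('scene6.png',b);save('wrist6.png',a)
```

```text
5.5 [ 0.5889 -0.1408  0.094 ] [ 3.133 -0.04  -0.04 ] [-0.73941549  0.03125396 -0.67207059] 0.05989773350745356
```

View pics/scene6.png

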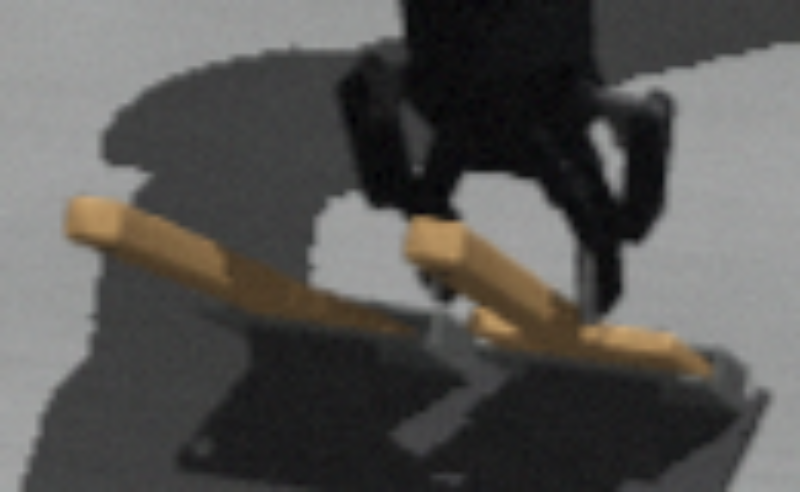

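View pics/wrist6.png

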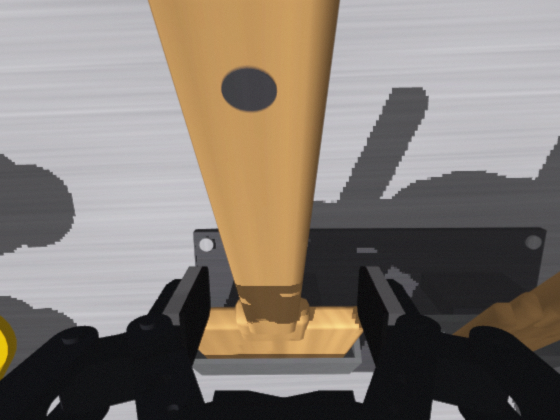

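Run:
```python
from h import *
k=800/130
for w,s in [((197,292),(605,312)),((372,292),(443,297))]:
    sp=np.array(s)/k+[130,140]
    p=tri(['wrist','scene'],[w,sp]);print(p,proj('wrist',p),proj('scene',p),sp)
# handle fit now: hole at x~? 
print(proj('wrist',[.583,-.1386,.1327]),proj('wrist',[.6714,-.1418,.2211]),proj('wrist',[.583-.0071+.0354,-.139,.1327+.0354]))
```

```text
[ 0.58503537 -0.10373645  0.13157495] [195.10137768 293.93485047] [227.98810208 190.94737785] [228.3125 190.7   ]
[ 0.58075864 -0.17738909  0.1280189 ] [371.88634719 292.04721893] [201.96788066 188.26430956] [201.9875 188.2625]
[279.96765967 296.15914758] [273.43713417 -22.26717204] [276.9875919  264.33849356]
```

Emit:
{"op": "drive_tool", "data": {"series": [[60, -0.003, 0.002, -0.006, 0], [60, 0, 0, 0, 0], [20, 0, 0, 0, 0], [0, 0, 0, 0, 0], [0, 0, 0, 0, 0], [0, 0, 0, 0, 0]], "newtons": 60}}

```text
clock: 6.2
position: [0.5881, -0.1389, 0.0926]
tool_rot: [3.132, -0.046, -0.04]
force: [0.2, 0.1, -1.6]
grip_width: 0.0229
```

Run:
```python
from h import *
o=bot.observe();print(o['clock'],np.round(o['position'],4),np.round(o['tool_rot'],3),o['force'],o['grip_width'])
a=bot.grab_frame('wrist')
im=bot.grab_frame('scene');b=cv2.resize(im[140:220,130:260],(800,492))
save('scene7.png',b);save('wrist7.png',a)
```

```text
6.2 [ 0.5881 -0.1389  0.0926] [ 3.132 -0.046 -0.04 ] [ 0.2169232   0.06058384 -1.61030797] 0.022933984604049204
```

View pics/scene7.png

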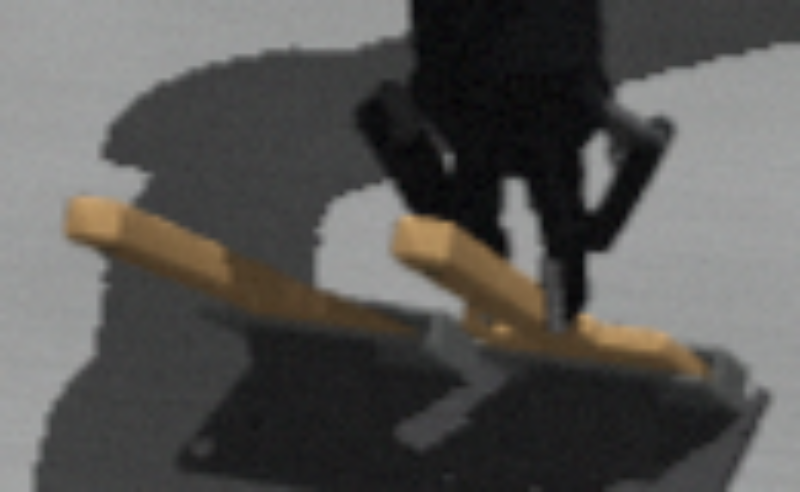

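View pics/wrist7.png

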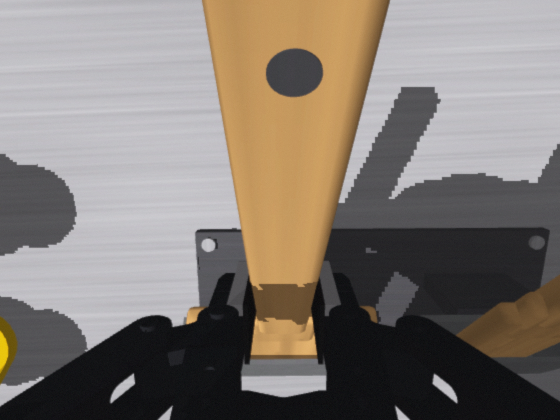

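Emit:
{"op": "drive_tool", "data": {"series": [[0, 0.008, 0, 0.008, 0], [0, 0.008, 0, 0.008, 0], [0, 0.008, -0.001, 0.008, 0], [0, 0, 0, 0, 0]], "newtons": 80}}

```text
clock: 6.7
position: [0.6151, -0.1399, 0.1193]
tool_rot: [3.132, -0.047, -0.04]
force: [0.3, -0.5, 0.7]
grip_width: 0.0222
```

Emit:
{"op": "drive_tool", "data": {"series": [[0, 0.01, 0, 0.01, 0], [0, 0.01, -0.001, 0.01, 0], [0, 0.01, 0, 0.01, 0], [0, 0.01, 0, 0.01, 0], [0, 0, 0, 0, 0]]}}

```text
clock: 7.2
position: [0.6566, -0.1406, 0.161]
tool_rot: [3.133, -0.047, -0.04]
force: [0.4, -0.4, -1.4]
grip_width: 0.0222
```

```bash
cat > look.py <<'E'
import sys
from h import *
n=sys.argv[1]
o=bot.observe();print(o['clock'],np.round(o['position'],4),np.round(o['tool_rot'],3),np.round(o['force'],1),np.round(o['moment'],2),round(o['grip_width'],4))
for c in sys.argv[2:]:
    im=bot.grab_frame(c)
    save(f'{c}_{n}.png',im)
E
python3 look.py 8 scene wrist
```

```text
7.2 [ 0.6566 -0.1406  0.161 ] [ 3.133 -0.047 -0.04 ] [ 0.4 -0.4 -1.4] [ 0.01  0.06 -0.08] 0.0222
```

View pics/scene_8.png

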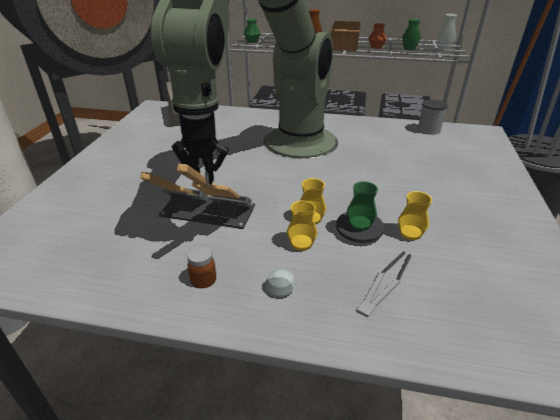

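View pics/wrist_8.png

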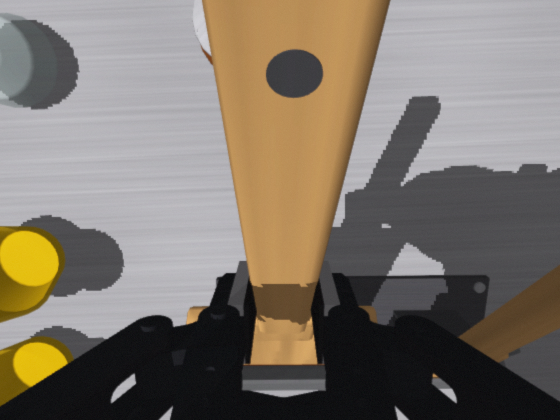

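Emit:
{"op": "drive_tool", "data": {"series": [[0, 0, 0, 0.03, 0], [0, 0, 0, 0.045, 0], [0, 0, 0, 0.045, 0], [0, 0, 0, 0.045, 0], [0, -0.005, -0.01, 0.03, 0], [0, -0.012, -0.03, 0, 0], [0, -0.012, -0.04, 0, 0], [0, -0.012, -0.04, 0, 0], [0, -0.012, -0.04, 0, 0], [0, -0.012, -0.04, 0, 0], [0, -0.012, -0.04, 0, 0], [0, -0.012, -0.04, 0, 0]]}}

```text
clock: 8.5
position: [0.5534, -0.4222, 0.3529]
tool_rot: [3.136, -0.031, -0.031]
force: [0.9, 0.0, -1.4]
grip_width: 0.0226
```

```bash
python3 look.py 9 scene
```

```text
8.5 [ 0.5534 -0.4222  0.3529] [ 3.136 -0.031 -0.031] [ 0.9  0.  -1.4] [-0.01 -0.01  0.05] 0.0226
```

View pics/scene_9.png

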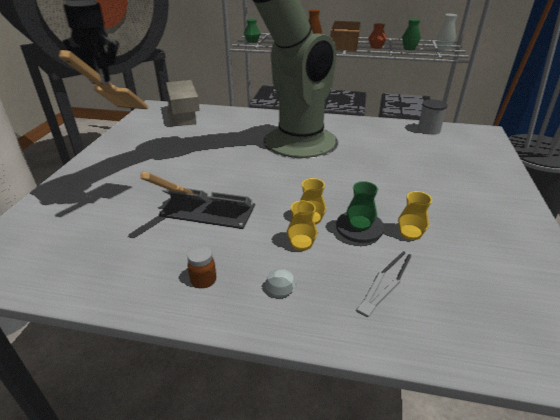

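Run:
```python
from h import *
for p in [(130,105),(60,165),(10,215),(185,120),(170,95)]: print(p,np.round(atz('scene',p,0),3))
```

```text
(130, 105) [-0.215 -0.835  0.   ]
(60, 165) [ 0.35  -0.808  0.   ]
(10, 215) [ 0.644 -0.769  0.   ]
(185, 120) [-0.101 -0.517  0.   ]
(170, 95) [-0.371 -0.704  0.   ]
```

Emit:
{"op": "drive_tool", "data": {"series": [[0, 0, -0.04, 0, 0], [0, 0, -0.04, 0, 0], [0, 0, -0.01, -0.03, 0], [0, 0, 0, -0.045, 0], [0, 0, 0, -0.045, 0], [0, 0, 0, -0.045, 0], [0, 0, 0, -0.03, 0], [0, 0, 0, -0.015, 0], [0, 0, 0, 0, 0]]}}

```text
clock: 9.45
position: [0.5387, -0.5239, 0.1258]
tool_rot: [3.138, -0.019, -0.046]
force: [-0.1, 0.4, -0.8]
grip_width: 0.0221
```

```bash
python3 look.py 10 scene wrist; python3 -c "
import cv2
a=cv2.imread('pics/scene_10.png');cv2.imwrite('pics/s10c.png',cv2.resize(a[40:220,0:240],(800,600)))"
```

```text
9.45 [ 0.5387 -0.5239  0.1258] [ 3.138 -0.019 -0.046] [-0.1  0.4 -0.8] [ 0.03  0.01 -0.01] 0.0221
```

View pics/s10c.png

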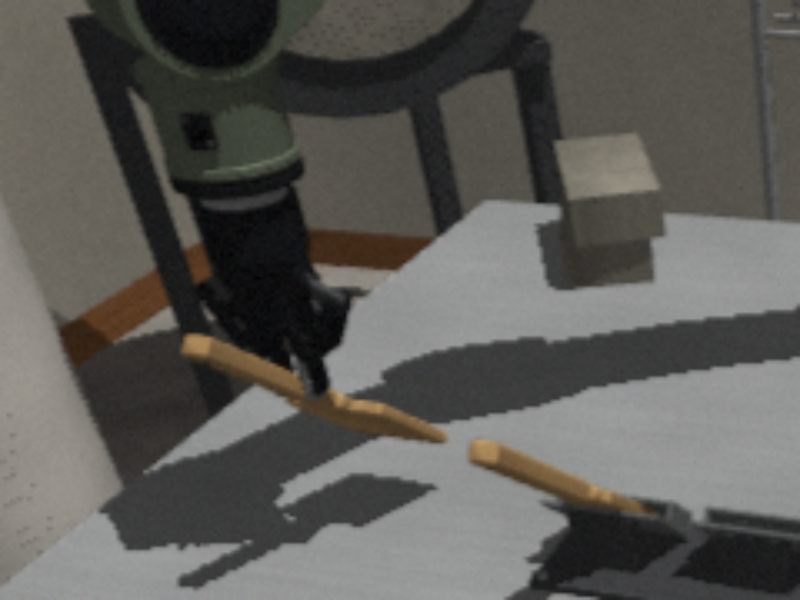

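Emit:
{"op": "drive_tool", "data": {"series": [[0, 0, 0, -0.025, 0], [0, 0, 0, -0.02, 0], [0, 0, 0, -0.01, 0], [0, 0, 0, -0.005, 0], [0, 0, 0, 0, 0]], "newtons": 30}}

```text
clock: 10.05
position: [0.5427, -0.5275, 0.0752]
tool_rot: [3.128, -0.03, -0.046]
force: [0.3, -0.1, -1.1]
grip_width: 0.0218
```

```bash
python3 look.py 11 scene; python3 -c "
import cv2
a=cv2.imread('pics/scene_11.png');cv2.imwrite('pics/s11c.png',cv2.resize(a[100:220,20:180],(800,600)))"
```

```text
10.05 [ 0.5427 -0.5275  0.0752] [ 3.128 -0.03  -0.046] [ 0.3 -0.1 -1.1] [ 0.    0.03 -0.02] 0.0218
```

View pics/s11c.png

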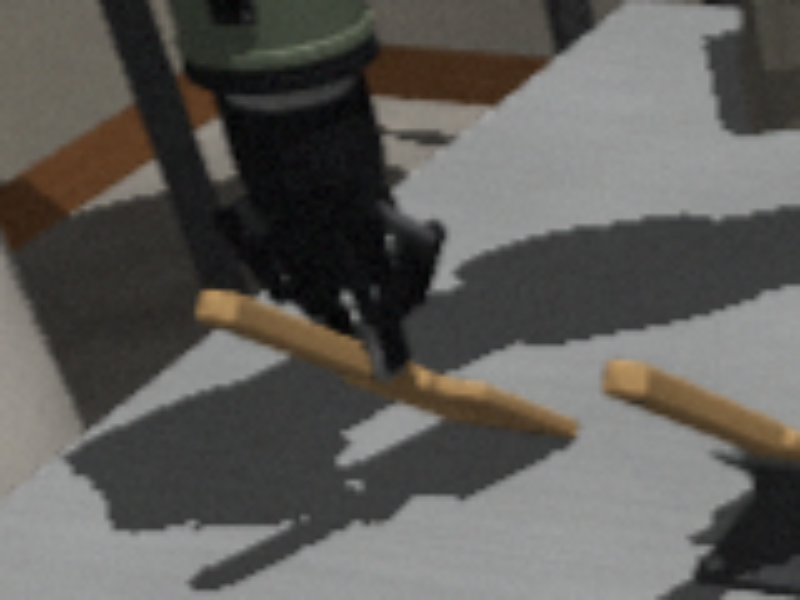

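Emit:
{"op": "drive_tool", "data": {"series": [[0, 0, 0, -0.008, 0], [0, 0.004, 0, -0.008, 0], [0, 0.005, 0, -0.008, 0], [0, 0.005, 0, -0.008, 0], [0, 0, 0, 0, 0]], "newtons": 20}}

```text
clock: 10.6
position: [0.5626, -0.5289, 0.0494]
tool_rot: [3.123, -0.042, -0.046]
force: [-0.6, 2.0, 1.6]
grip_width: 0.022
```

```bash
python3 look.py 12 scene; python3 -c "
import cv2
a=cv2.imread('pics/scene_12.png');cv2.imwrite('pics/s12c.png',cv2.resize(a[100:220,20:180],(800,600)))"
```

```text
10.6 [ 0.5626 -0.5289  0.0494] [ 3.123 -0.042 -0.046] [-0.6  2.   1.6] [ 0.51  0.63 -0.1 ] 0.022
```

View pics/s12c.png

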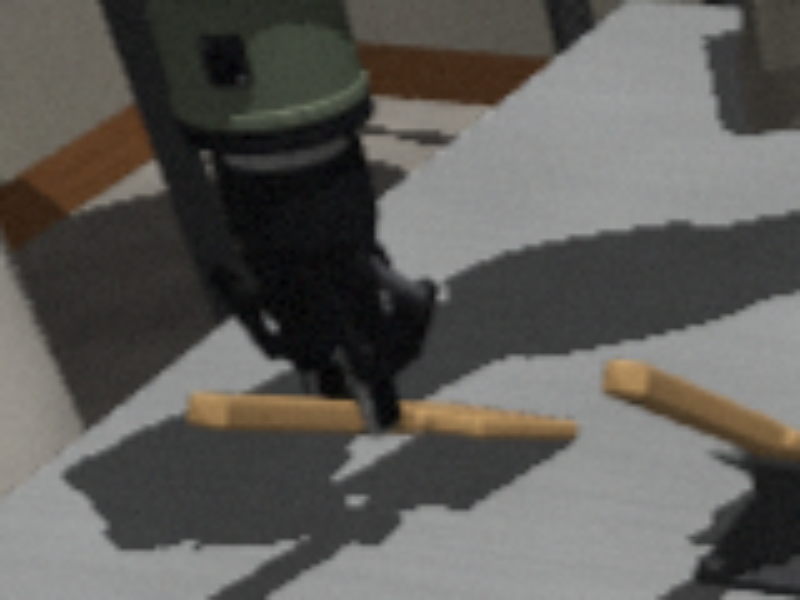

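Emit:
{"op": "drive_tool", "data": {"series": [[0, 0.004, 0, -0.01, 0], [0, 0.003, 0, -0.01, 0], [0, 0.002, 0, -0.01, 0], [0, 0.001, 0, -0.01, 0], [0, 0, 0, 0, 0]], "newtons": 20}}

```text
clock: 11.15
position: [0.5746, -0.5325, 0.0145]
tool_rot: [3.117, -0.049, -0.047]
force: [-1.1, 0.4, 1.3]
grip_width: 0.0223
```

```bash
python3 look.py 13 scene; python3 -c "
import cv2
a=cv2.imread('pics/scene_13.png');cv2.imwrite('pics/s13c.png',cv2.resize(a[100:220,20:180],(800,600)))"
```

```text
11.15 [ 0.5746 -0.5325  0.0145] [ 3.117 -0.049 -0.047] [-1.1  0.4  1.3] [ 0.36  0.99 -0.05] 0.0223
```

View pics/s13c.png

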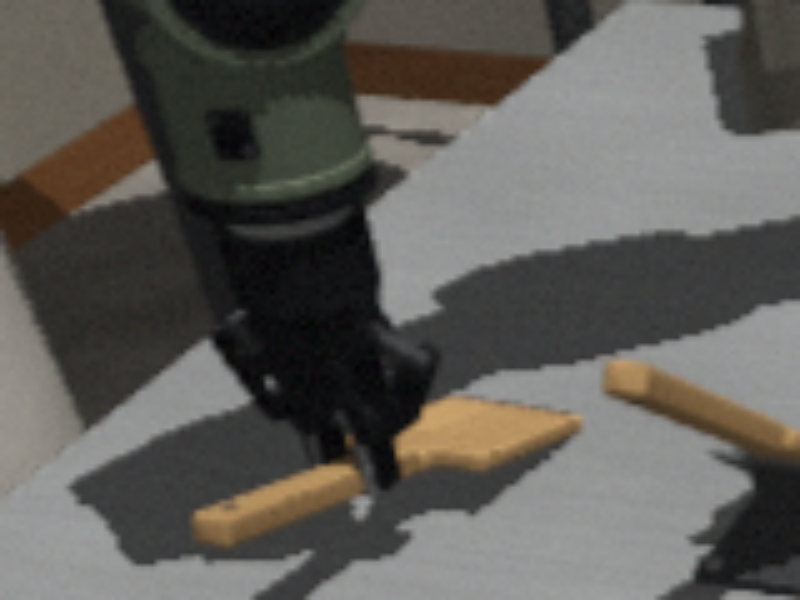

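Emit:
{"op": "drive_tool", "data": {"series": [[0, 0.001, 0.001, -0.01, 0], [0, 0, 0.001, -0.01, 0], [0, 0, 0.001, -0.008, 0], [0, 0, 0, 0, 0]], "newtons": 20}}

```text
clock: 11.6
position: [0.5767, -0.5319, -0.0103]
tool_rot: [3.112, -0.054, -0.048]
force: [-1.5, 1.1, 2.0]
grip_width: 0.022
```

```bash
python3 look.py 14 scene wrist; python3 -c "
import cv2
a=cv2.imread('pics/scene_14.png');cv2.imwrite('pics/s14c.png',cv2.resize(a[100:220,20:180],(800,600)))"
```

```text
11.6 [ 0.5767 -0.5319 -0.0103] [ 3.112 -0.054 -0.048] [-1.5  1.1  2. ] [0.15 0.79 0.08] 0.022
```

View pics/s14c.png

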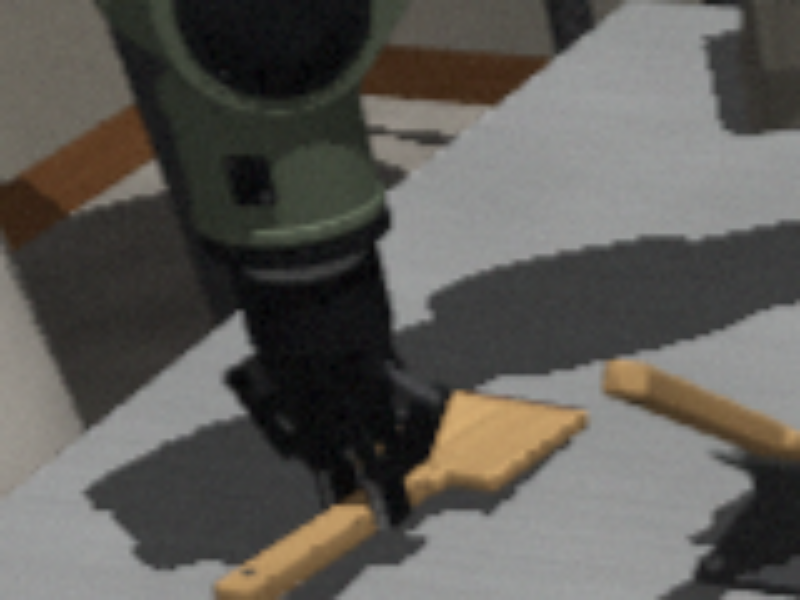

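View pics/wrist_14.png

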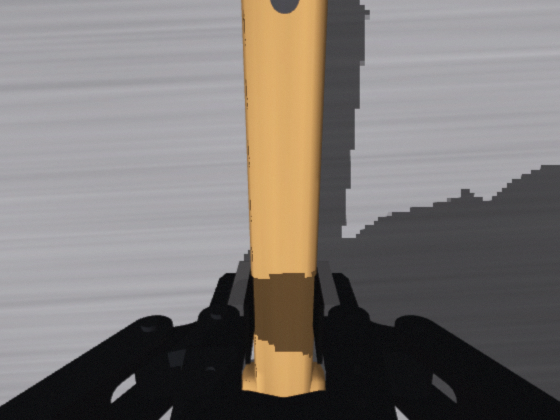

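Emit:
{"op": "drive_tool", "data": {"series": [[0, 0, 0.001, -0.009, 0], [0, 0, 0, -0.007, 0], [0, 0, 0, 0, 0]], "newtons": 20}}

```text
clock: 12.0
position: [0.5771, -0.532, -0.0249]
tool_rot: [3.111, -0.055, -0.048]
force: [-2.0, -0.5, 3.7]
grip_width: 0.0222
```

```bash
python3 look.py 15 scene; python3 -c "
import cv2
a=cv2.imread('pics/scene_15.png');cv2.imwrite('pics/s15c.png',cv2.resize(a[150:230,45:151],(800,600),interpolation=cv2.INTER_CUBIC))"
```

```text
12.0 [ 0.5771 -0.532  -0.0249] [ 3.111 -0.055 -0.048] [-2.  -0.5  3.7] [0.22 0.87 0.09] 0.0222
```

View pics/s15c.png

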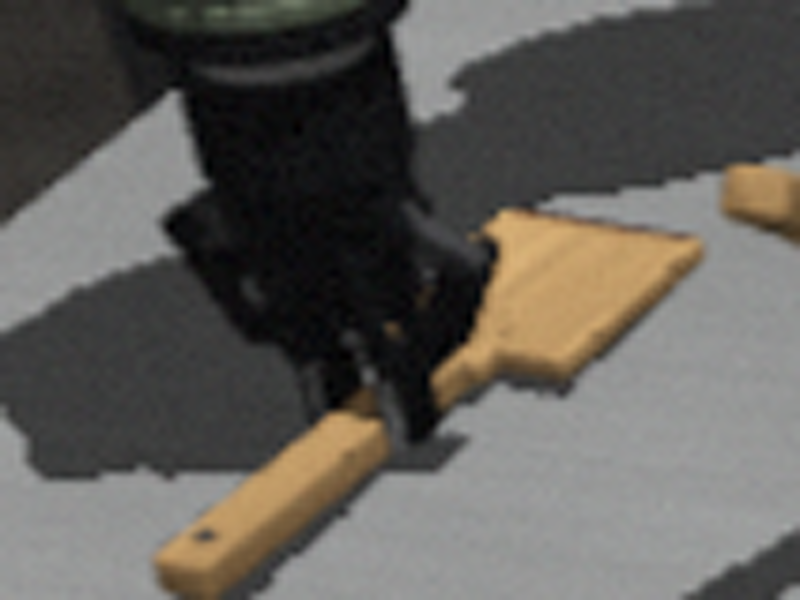

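Emit:
{"op": "drive_tool", "data": {"series": [[35, 0, 0, 0, 0], [50, 0, 0, 0, 0], [50, 0, 0, 0, 0]], "newtons": 20}}

```text
clock: 12.35
position: [0.577, -0.532, -0.0244]
tool_rot: [3.111, -0.055, -0.049]
force: [0.6, 0.1, 0.6]
grip_width: 0.0425
```

```bash
python3 look.py 16 scene wrist; python3 -c "
import cv2
a=cv2.imread('pics/scene_16.png');cv2.imwrite('pics/s16c.png',cv2.resize(a[150:230,45:151],(800,600),interpolation=cv2.INTER_CUBIC))"
```

```text
12.35 [ 0.577  -0.532  -0.0244] [ 3.111 -0.055 -0.049] [0.6 0.1 0.6] [ 0.03  0.06 -0.07] 0.0425
```

View pics/s16c.png

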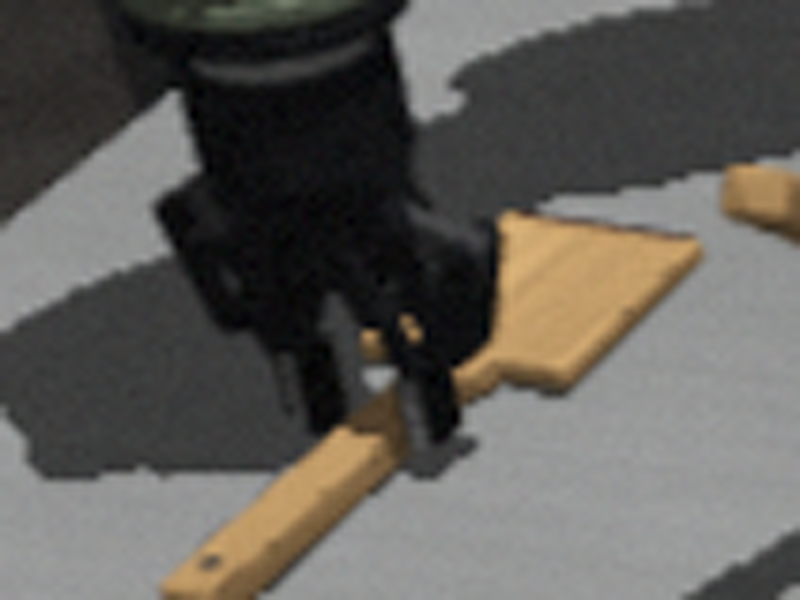

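View pics/wrist_16.png

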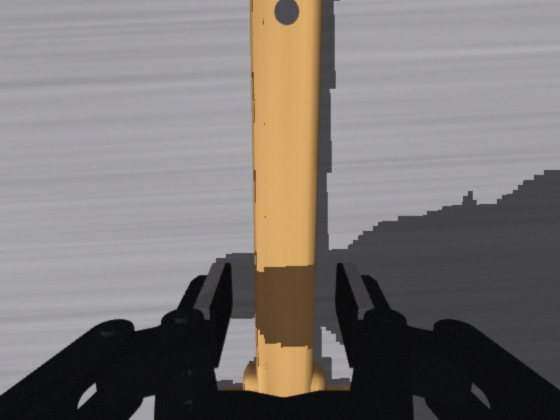

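Emit:
{"op": "drive_tool", "data": {"series": [[50, -0.003, 0, -0.004, 0], [50, 0, 0, -0.004, 0], [50, 0, 0, 0, 0]]}}

```text
clock: 12.75
position: [0.5736, -0.5319, -0.0331]
tool_rot: [3.111, -0.055, -0.049]
force: [-0.0, -0.5, -0.0]
grip_width: 0.0426
```

```bash
python3 look.py 17 scene; python3 -c "
import cv2
a=cv2.imread('pics/scene_17.png');cv2.imwrite('pics/s17c.png',cv2.resize(a[150:230,45:151],(800,600),interpolation=cv2.INTER_CUBIC))"
```

```text
12.75 [ 0.5736 -0.5319 -0.0331] [ 3.111 -0.055 -0.049] [-0.  -0.5 -0. ] [0.04 0.06 0.01] 0.0426
```

View pics/s17c.png

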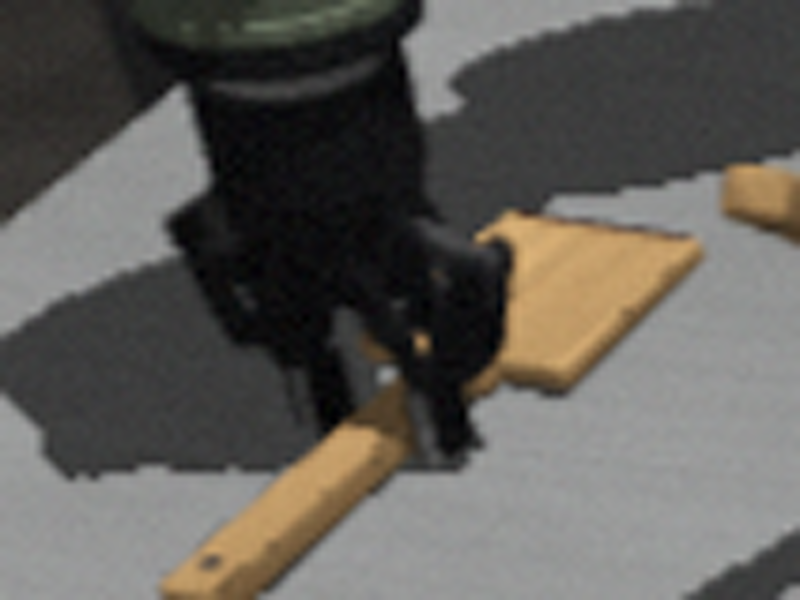

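Emit:
{"op": "drive_tool", "data": {"series": [[20, 0, 0, 0, 0], [0, 0, 0, 0, 0], [0, 0, 0, 0, 0], [0, 0, 0, 0, 0]], "newtons": 60}}

```text
clock: 13.2
position: [0.5742, -0.5319, -0.0319]
tool_rot: [3.111, -0.056, -0.049]
force: [-0.5, 0.4, -0.7]
grip_width: 0.0228
```

Emit:
{"op": "drive_tool", "data": {"series": [[0, 0, 0, 0, 0], [0, 0, 0, 0.02, 0], [0, 0, 0, 0.03, 0], [0, 0, 0, 0, 0]], "newtons": 110}}

```text
clock: 13.6
position: [0.574, -0.5317, 0.0216]
tool_rot: [3.111, -0.055, -0.049]
force: [-0.0, -0.1, -0.1]
grip_width: 0.0215
```

```bash
python3 look.py 18 scene wrist; python3 -c "
import cv2
a=cv2.imread('pics/scene_18.png');cv2.imwrite('pics/s18c.png',cv2.resize(a[130:230,30:163],(800,600),interpolation=cv2.INTER_CUBIC))"
```

```text
13.6 [ 0.574  -0.5317  0.0216] [ 3.111 -0.055 -0.049] [-0.  -0.1 -0.1] [0.02 0.01 0.03] 0.0215
```

View pics/s18c.png

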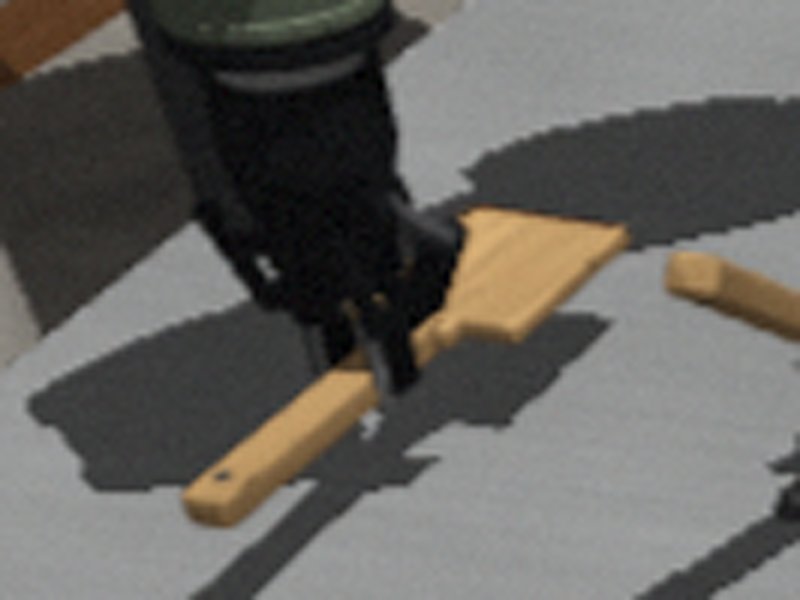

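View pics/wrist_18.png

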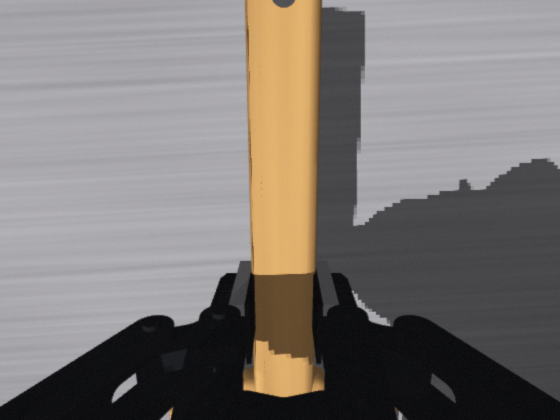

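Emit:
{"op": "drive_tool", "data": {"series": [[0, 0, 0, 0.03, 0], [0, 0, 0, 0.04, 0], [0, 0, 0, 0.04, 0], [0, 0, 0, 0.04, 0], [0, 0, 0, 0.04, 0], [0, 0, 0, 0.03, 0], [0, 0, 0, 0.01, 0], [0, 0, 0, 0, 0]]}}

```text
clock: 14.5
position: [0.5683, -0.5265, 0.251]
tool_rot: [3.121, -0.044, -0.048]
force: [-1.0, -0.0, -2.1]
grip_width: 0.0217
```

Emit:
{"op": "drive_tool", "data": {"series": [[0, 0, 0.02, 0, 0], [0, 0, 0.035, 0, 0], [0, 0, 0.035, 0, 0], [0, 0, 0.035, 0, 0], [0, 0, 0.035, 0, 0], [0, 0, 0.035, 0, 0], [0, 0, 0.035, 0, 0], [0, 0, 0.035, 0, 0], [0, 0, 0.035, 0, 0], [0, 0, 0.03, 0, 0], [0, 0, 0.02, 0, 0], [0, 0, 0, 0, 0]]}}

```text
clock: 15.7
position: [0.5551, -0.1587, 0.224]
tool_rot: [3.133, -0.012, -0.048]
force: [0.3, 0.0, -1.4]
grip_width: 0.0214
```

```bash
python3 look.py 19 scene; python3 -c "
from h import *
print(np.round(bot.observe()['qpos'],3))"
```

```text
15.7 [ 0.5551 -0.1587  0.224 ] [ 3.133 -0.012 -0.048] [ 0.3  0.  -1.4] [-0.1  -0.06  0.01] 0.0214
[ 0.3    0.415 -0.173  1.706  0.091  1.015 -1.525]
```

View pics/scene_19.png

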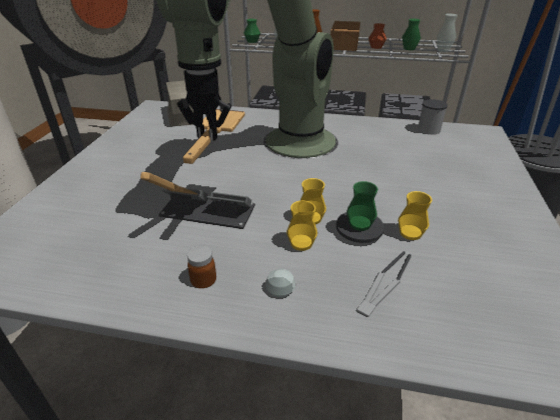

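Emit:
{"op": "drive_tool", "data": {"series": [[0, 0.004, 0.02, 0.01, 0], [0, 0.008, 0.035, 0.005, 0], [0, 0.008, 0.035, 0.005, 0], [0, 0.008, 0.035, 0.003, 0], [0, 0.008, 0.035, 0.003, 0], [0, 0.008, 0.035, 0.003, 0], [0, 0.008, 0.035, 0.003, 0], [0, 0.008, 0.035, 0.003, 0], [0, 0.008, 0.035, 0.003, 0], [0, 0.005, 0.03, 0.003, 0], [0, 0.003, 0.02, 0, 0], [0, 0, 0, 0, 0]]}}

```text
clock: 16.95
position: [0.6283, 0.1882, 0.2499]
tool_rot: [3.125, 0.008, -0.067]
force: [-0.3, -1.8, -1.0]
grip_width: 0.0218
```

```bash
python3 look.py 20 scene top; python3 -c "
from h import *
print(np.round(bot.observe()['qpos'],3))"
```

```text
16.95 [0.6283 0.1882 0.2499] [ 3.125  0.008 -0.067] [-0.3 -1.8 -1. ] [-0.02 -0.05 -0.03] 0.0218
[-0.234  0.543 -0.237  1.428  0.144  1.202 -2.132]
```

View pics/scene_20.png

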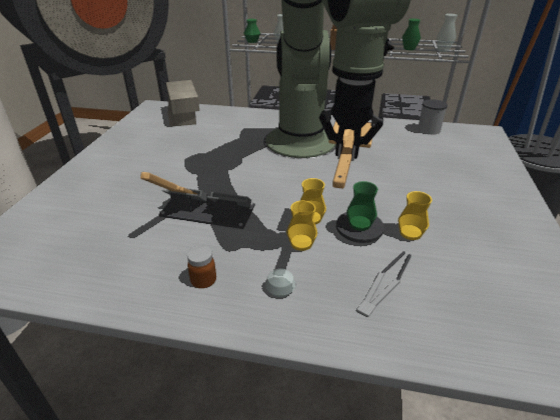

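View pics/top_20.png

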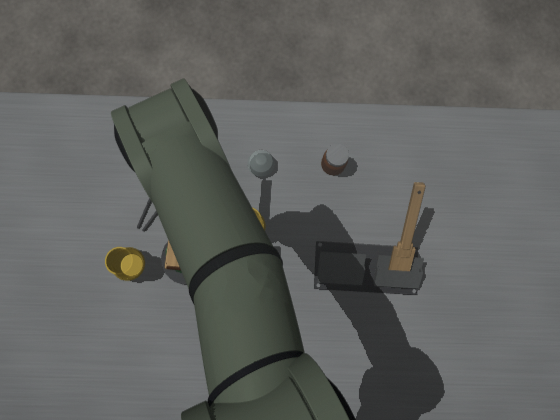

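```bash
python3 -c "
import cv2
a=cv2.imread('pics/scene_17.png');cv2.imwrite('pics/s17d.png',cv2.resize(a[170:240,50:143],(797,600),interpolation=cv2.INTER_CUBIC))
a=cv2.imread('pics/scene_20.png');cv2.imwrite('pics/s20c.png',cv2.resize(a[120:195,310:410],(800,600),interpolation=cv2.INTER_CUBIC))"
```

```text
(no output)
```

View pics/s17d.png

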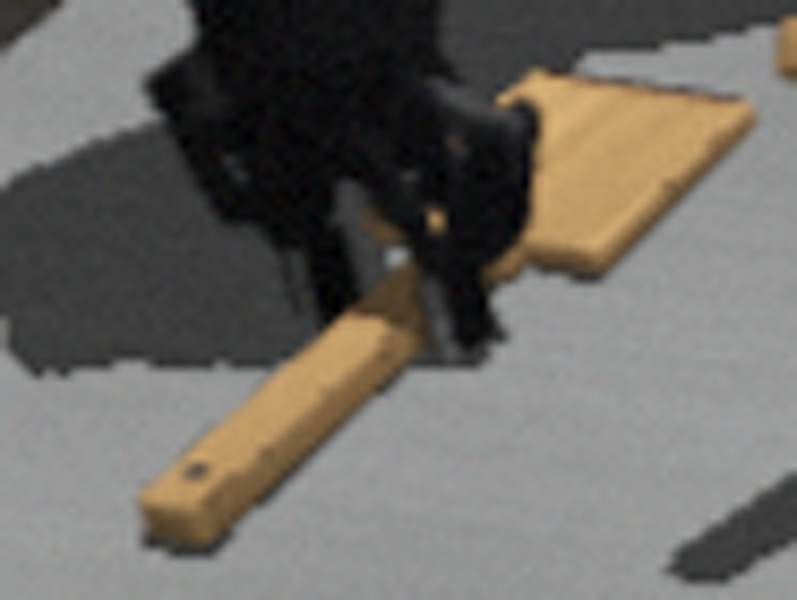

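View pics/s20c.png

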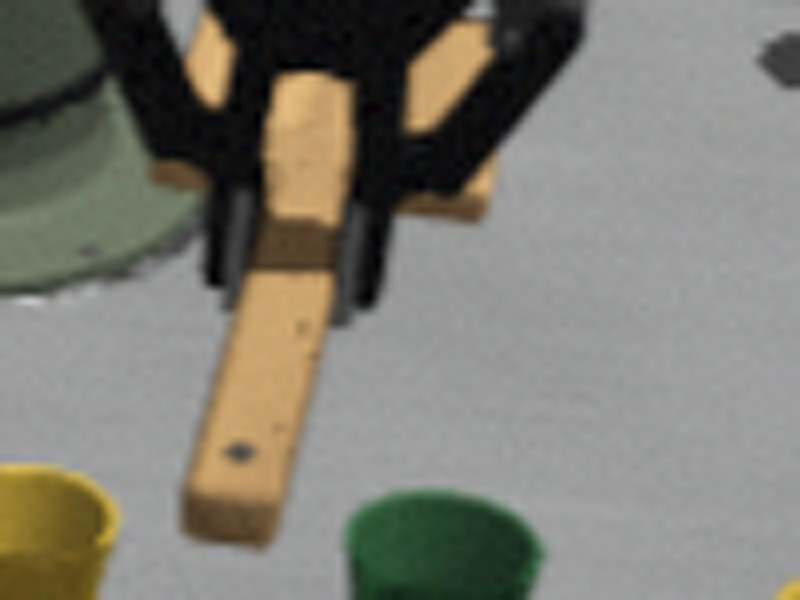

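```bash
cat > pose.py <<'E'
from h import *
from scipy.optimize import least_squares
from scipy.spatial.transform import Rotation as Ro
np.set_printoptions(precision=4,suppress=True)
def Tm(p,rpy):
    T=np.eye(4);T[:3,:3]=Ro.from_euler('xyz',rpy).as_matrix();T[:3,3]=p;return T
def P(k): return np.array(k)/1000.
kp=[((-55,-48,6),(540,72)),((-55,48,6),(753,105)),((55,48,6),(596,258)),((55,48,-6),(600,275)),((225,-12,9),(140,495)),((225,12,9),(210,515)),((225,-12,-9),(145,540)),((225,12,-9),(215,548))]
kp=[(P(a),np.array(b)/8.571+[50,170]) for a,b in kp]
pose=lambda q:Tm([q[0],q[1],.008],[0,0,q[2]])
f=lambda q:np.concatenate([proj('scene',(pose(q)@np.r_[a,1])[:3])-b for a,b in kp])
r=least_squares(f,[.47,-.53,-.05],loss='soft_l1')
Ttool=Tm([.5742,-.5319,-.0319],[3.111,-.056,-.049])
G=np.linalg.inv(Ttool)@pose(r.x)   # paddle in tool frame
def paddle(o):
    return Tm(o['position'],o['tool_rot'])@G
if __name__=='__main__':
    print(r.x);print(f(r.x).reshape(-1,2));print('tool->paddle',G[:3,3],'grip pt x along',np.linalg.inv(G)[:3,3])
    T=paddle(bot.observe());print('now',T[:3,3],Ro.from_matrix(T[:3,:3]).as_euler('xyz',degrees=True))
    k2=[((225,-12,9),(185,490)),((225,12,9),(280,500)),((225,-12,-9),(185,535)),((225,12,-9),(272,545)),((55,48,6),(490,200)),((55,48,-6),(485,218)),((55,-48,6),(150,170))]
    for a,b in k2: print(a,proj('scene',(T@np.r_[P(a),1])[:3])-(np.array(b)/8+[310,120]))
E
python3 pose.py
```

```text
[ 0.4635 -0.5228 -0.0614]
[[-0.3091 -1.9497]
 [ 0.6118 -1.9578]
 [ 0.0953 -1.3362]
 [ 0.5369 -0.1149]
 [-0.6362  0.8608]
 [-1.3462 -0.0888]
 [ 0.7914  0.6403]
 [ 0.0203  1.1007]]
tool->paddle [-0.1086 -0.0023 -0.0461] grip pt x along [ 0.1111 -0.0023 -0.0399]
now [0.5207 0.1956 0.2972] [ 0.6647  3.662  -4.6647]
(225, -12, 9) [-3.4751  0.094 ]
(225, 12, 9) [-3.1361  0.5018]
(225, -12, -9) [-3.9218  1.8443]
(225, 12, -9) [-2.7604  2.2807]
(55, 48, 6) [-1.4657 -1.9717]
(55, 48, -6) [-1.4371  0.4271]
(55, -48, 6) [-1.3733 -2.9099]
```

```bash
cat > vase.py <<'E'
from h import *
from scipy.optimize import least_squares
np.set_printoptions(precision=4,suppress=True)
ph=np.linspace(0,2*np.pi,72)
def ring(cam,v,z,r): return np.array([proj(cam,[v[0]+r*np.cos(t),v[1]+r*np.sin(t),z]) for t in ph])
prof=[(0,.028),(.02,.037),(.04,.041),(.06,.039),(.09,.03),(.105,.029),(.12,.032)]
def bb(cam,v,s):
    Q=np.vstack([ring(cam,v,.026+z,r*s) for z,r in prof]);return np.r_[Q.min(0),Q.max(0)]
bt=np.array([166,240,200,272]);bs=np.array([347,182,376,230])
g=lambda v:np.r_[bb('top',v,v[2])-bt-[-.5,-.5,.5,.5],bb('scene',v,v[2])-bs-[-.5,-.5,.5,.5]]
r=least_squares(g,[.517,.239,1]);print(r.x,r.fun)
# overlays
for c in ('top','scene'):
    im=cv2.imread(f'pics/{c}0.png');K=6
    x0,y0=(150,225) if c=='top' else (325,170)
    im=cv2.resize(im[y0:y0+80,x0:x0+90],None,fx=K,fy=K,interpolation=cv2.INTER_CUBIC)
    if c=='top': im=np.clip(im*1.8,0,255).astype(np.uint8)
    for z,rr,col in [(.146,.032,(0,0,255)),(.026,.065,(255,255,0))]:
        q=((ring(c,r.x,z,rr)-[x0,y0]+.5)*K).astype(np.int32);cv2.polylines(im,[q],True,col,1)
    cv2.imwrite(f'pics/ov_{c}.png',im)
E
python3 vase.py; python3 -c "
import cv2,numpy as np
cv2.imwrite('pics/ov.png',cv2.resize(np.hstack([cv2.imread('pics/ov_top.png'),cv2.imread('pics/ov_scene.png')]),(800,356)))"
```

```text
[0.521  0.2442 0.9329] [-0.2264 -0.5059 -0.155  -0.2231 -0.0494 -0.6008 -0.2418 -0.8351]
```

View pics/ov.png

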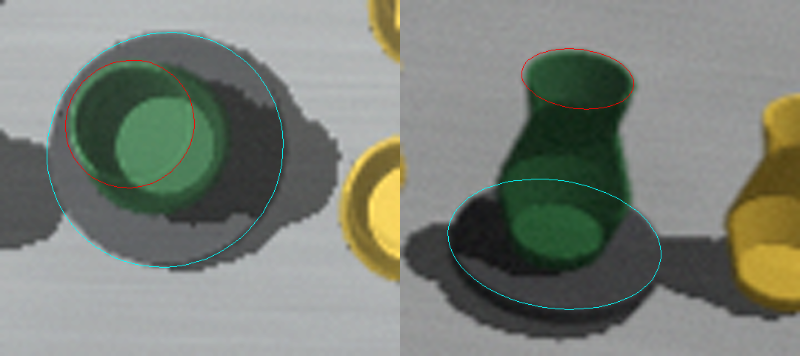

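Emit:
{"op": "drive_tool", "data": {"series": [[0, 0, 0.015, 0, 0], [0, 0, 0.015, 0, 0], [0, 0, 0.012, 0, 0], [0, 0, 0, 0, 0], [0, 0, 0, -0.015, 0], [0, 0, 0, -0.02, 0], [0, 0, 0, -0.015, 0], [0, 0, 0, 0, 0]]}}

```text
clock: 17.85
position: [0.6287, 0.2243, 0.1954]
tool_rot: [3.12, 0.008, -0.075]
force: [-0.5, 0.3, -1.4]
grip_width: 0.0216
```

```bash
python3 look.py 21 scene;python3 pose.py | grep now; python3 -c "
import cv2
a=cv2.imread('pics/scene_21.png');cv2.imwrite('pics/s21c.png',cv2.resize(a[130:220,310:430],(800,600),interpolation=cv2.INTER_CUBIC))"
```

```text
17.85 [0.6287 0.2243 0.1954] [ 3.12   0.008 -0.075] [-0.5  0.3 -1.4] [ 0.03 -0.05  0.01] 0.0216
now [0.5214 0.2357 0.2434] [ 0.5277  3.6201 -4.9885]
```

View pics/s21c.png

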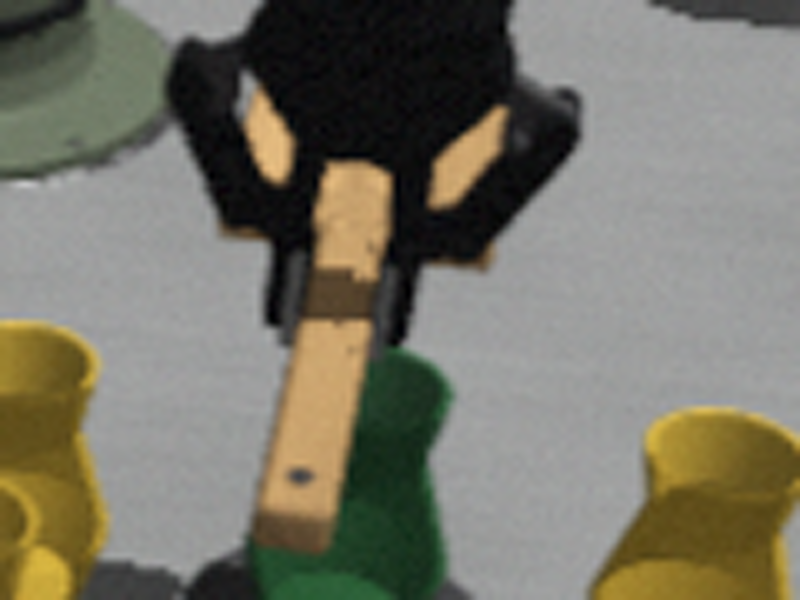

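```bash
cat > fit21.py <<'E'
from pose import *
T=paddle(bot.observe())
k2=[((225,-12,9),(257,515)),((225,12,9),(328,523)),((225,-12,-9),(253,543)),((225,12,-9),(324,553)),((55,48,6),(494,249)),((55,48,-6),(490,269)),((55,-48,6),(220,227))]
k2=[(P(a),np.array(b)/6.667+[310,130]) for a,b in k2]
rpy0=Ro.from_matrix(T[:3,:3]).as_euler('xyz')
f2=lambda q:np.r_[np.concatenate([proj('scene',(Tm(q[:3],[rpy0[0],q[3],q[4]])@np.r_[a,1])[:3])-b for a,b in k2]),(q[2]-T[2,3])/.004]
r2=least_squares(f2,np.r_[T[:3,3],rpy0[1:]])
print('kin',T[:3,3],rpy0);print('img',r2.x);print(r2.fun[:-1].reshape(-1,2))
E
python3 fit21.py
```

```text
kin [0.5214 0.2357 0.2434] [ 0.0092  0.0632 -0.0871]
img [ 0.5251  0.2351  0.2401  0.0329 -0.0751]
[[-0.5298 -1.4846]
 [ 0.8819 -0.9168]
 [-0.6837  1.3464]
 [ 0.5606  1.6378]
 [ 0.1681 -0.2197]
 [ 0.0422  1.2043]
 [-0.4992 -2.0232]]
```

Emit:
{"op": "drive_tool", "data": {"series": [[0, -0.002, 0.008, 0, 0], [0, 0, 0, -0.01, 0], [0, 0, 0, -0.015, 0], [0, 0, 0, -0.012, 0], [0, 0, 0, -0.004, 0], [0, 0, 0, 0, 0], [0, 0, 0, 0, 0]]}}

```text
clock: 18.6
position: [0.6273, 0.2328, 0.1529]
tool_rot: [3.122, 0.006, -0.075]
force: [0.2, -0.5, -0.5]
grip_width: 0.0213
```

```bash
python3 look.py 22 scene wrist;python3 pose.py | grep now; python3 -c "
import cv2
a=cv2.imread('pics/scene_22.png');cv2.imwrite('pics/s22c.png',cv2.resize(a[140:230,310:430],(800,600),interpolation=cv2.INTER_CUBIC))"
```

```text
18.6 [0.6273 0.2328 0.1529] [ 3.122  0.006 -0.075] [ 0.2 -0.5 -0.5] [ 0.   -0.06  0.02] 0.0213
now [0.5196 0.2442 0.1999] [ 0.5749  3.519  -5.0068]
```

View pics/s22c.png

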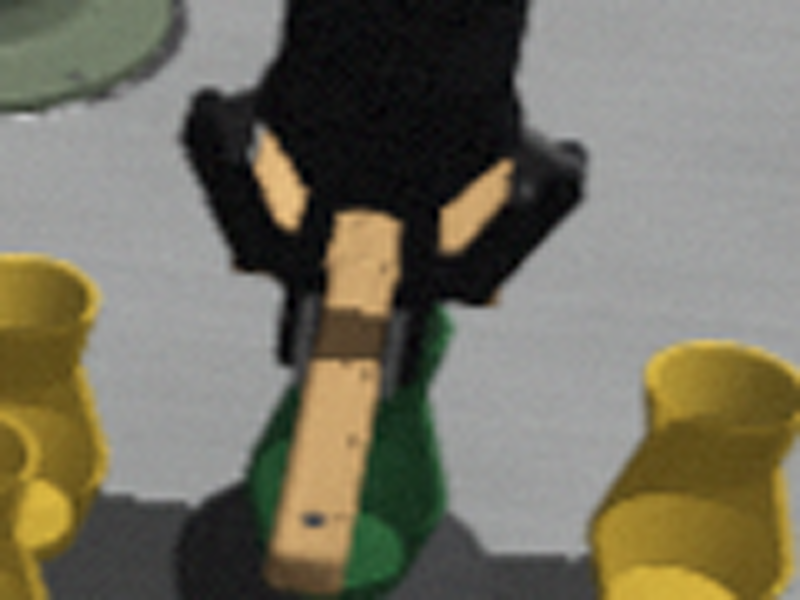

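View pics/wrist_22.png

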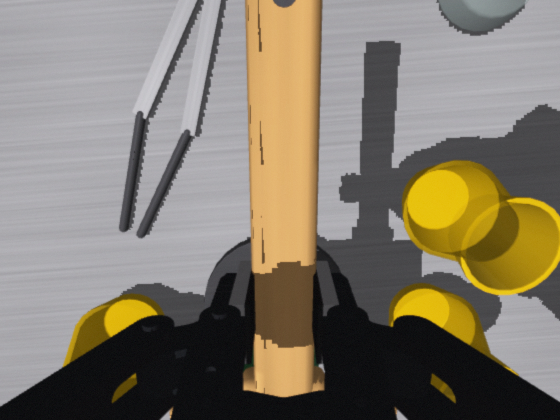

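Run:
```python
from h import *
a=cv2.imread('pics/scene0.png',0).astype(np.float32);b=cv2.imread('pics/scene_22.png',0).astype(np.float32)
# local alignment by phase correlation / template match on patches
for n,(x0,y0,x1,y1) in dict(narrow=(142,170,192,200),jar=(185,245,220,290),pw=(264,268,298,298),jacks=(355,250,415,315),vaseY3=(396,190,432,242),vaseY1=(286,200,318,250),vaseGreenbase=(348,210,380,232)).items():
    m=cv2.matchTemplate(b[y0-6:y1+6,x0-6:x1+6],a[y0:y1,x0:x1],cv2.TM_CCOEFF_NORMED);_,v,_,l=cv2.minMaxLoc(m);print(n,round(v,3),(l[0]-6,l[1]-6))
o=bot.observe();print(o['clock'],o['position'],o['tool_rot'],o['qd'],o['grip_width'])
```

```text
narrow 0.998 (0, 0)
jar 0.999 (0, 0)
pw 0.998 (0, 0)
jacks 0.993 (0, 0)
vaseY3 0.997 (0, 0)
vaseY1 0.858 (0, 0)
vaseGreenbase 0.536 (1, 0)
18.7 [0.6274712  0.23288648 0.15319811] [ 3.12177727  0.00529202 -0.07552643] [-0.00108273 -0.00478643 -0.0010566  -0.00238546  0.00078842  0.00056896
 -0.00147049] 0.021624310753522346
```

Emit:
{"op": "drive_tool", "data": {"series": [[0, 0, 0, 0, 0], [0, 0, 0, 0, 0], [0, 0, 0, 0, 0], [0, 0, 0, 0, 0]]}}

```text
clock: 19.1
position: [0.6281, 0.233, 0.1544]
tool_rot: [3.123, 0.004, -0.076]
force: [-0.4, -0.7, -0.7]
grip_width: 0.0214
```

```bash
python3 look.py 23; python3 pose.py | grep now; python3 -c "
from workcell import bot
print(bot.job_done())"
```

```text
19.1 [0.6281 0.233  0.1544] [ 3.123  0.004 -0.076] [-0.4 -0.7 -0.7] [-0.02 -0.09 -0.03] 0.0214
now [0.5201 0.2443 0.2009] [ 0.6197  3.4268 -5.0185]
the job is handed in; nothing more can be done
None
```

The broad paddle is out of the rack and held nearly level over the green vase's mouth. I handed the job in at 19.1 s.

**How:** I gripped the handle across its width and drew the paddle about 95 mm along its own axis. I carried it over the narrow paddle to clear bench, pressed the blade tip on the bench so it turned flat in the grip, regripped it lying flat at 110 N, and carried it to the vase.

**Last checks:**

| Check | Result |
|---|---|
| Blade centre | (0.520, 0.244, 0.201) m from the arm readings; the image fit 43 mm higher agreed within 4 mm |
| Vase mouth | (0.521, 0.243, 0.146) m, so the blade is within about 5 mm of centre and about 50 mm above the rim |
| Level | off by about 3.4° by the arm readings, about 2° by the image fit |
| Contact | wrist force about 1 N, roughly the paddle's weight; arm still |
| Narrow paddle, jar, paperweight, jacks | image shift 0 px |
| Yellow look-alikes | shift 0 px for the two checked (one partly in shadow); the third, at (312,200), was not matched |

**What disagreed or failed:**
- The finger tips sat about 35–40 mm behind the reported TCP, so the first closing shut above the handle without touching it. I used the heights measured in the images after that.
- The tool tilted slightly during longer moves and could not be turned back, which accounts for the small tilt left in the blade.
- The image match on the vase itself was inconclusive because the paddle and shadow cover it (score 0.54, shift 1 px). Nothing came near the vase, and no contact force showed.

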